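Put the rotor key and the brush back in the centrifuge's tool case

TASK

The rotor has been cleaned, so pack up the centrifuge's tools: lay the T-handled rotor key and the flat brush in the compartments of the open grey tool case that are cut to their shapes, each the right way round and lying flat on the bottom; put them down gently, do not drop them in. Then close the lid of the case fully. Leave the spatula that is already in the case and everything else on the bench as they are.

Things in the scene. Friction and masses are not known exactly. Their poses are not given: they have to be found in the camera images.
- key_mid (a point): Centre of the rotor key, half-way along, 7 mm above its underside. A T lying flat, 160 mm long, 14 mm thick, 0.16 kg: bright steel shaft 12 mm wide (grip it at the centre, near its balance) with a dark socket end 14 mm wide, and at the other end a black crossbar 84 mm long, 14 mm wide. x axis: along the shaft to the crossbar; y along the crossbar; z up.
- key_bar (a point): Middle of the key's crossbar, 73 mm along +x from key_mid, 7 mm above the underside. Same axes.
- key_tip (a point): Socket end of the key's shaft, 80 mm along -x from key_mid, 7 mm above the underside. Same axes.
- brush_mid (a point): Centre of the flat brush, half-way along, 7 mm above its underside. 170 mm long, 0.07 kg, lying flat: white plastic handle 115 mm long, 20 wide, 13 thick (grip it at the centre, near its balance); steel ferrule and brown stiff bristles form a head 55 mm long, 42 wide, 14 thick that starts 30 mm from the centre. x axis: along the brush to the bristles; z up.
- brush_head (a point): Middle of the brush's head, 57.5 mm along +x from brush_mid, 7 mm above the underside. Same axes.
- brush_end (a point): Free end of the brush's handle, 85 mm along -x from brush_mid, 7 mm above the underside. Same axes.
- case: Tool case, fixed: grey shell 310 (x) by 215 (y) mm, walls 5, rim 34 mm up. Origin: centre of its underside on the bench; y points to the hinge side, x along the hinge. Black insert, face 28 mm up, cut to a grey bottom 12 mm up. Compartments run along y: about 4 mm play each side, 5 mm each end. A trough for fingers, 50 mm wide (y -25 to 25), as deep, crosses them all along x under the tools' middles.
- key_place (a point): On the bottom of the T-shaped compartment, 80 mm to -x of the case's centre (axes of case). With the key laid in, key_mid is 7 mm straight above this point and the key's x axis (to the crossbar) points along the case's +y, to the hinge. Slot for the crossbar 92 by 24 mm, at the hinge side; for the shaft 22 mm wide.
- brush_place (a point): On the bottom of the brush-shaped compartment, 20 mm to +x of the case's centre (axes of case). With the brush laid in, brush_mid is 7 mm straight above this point and the brush's x axis (to the bristles) points along the case's -y, away from the hinge. Slot for the head 50 mm wide; for the handle 28 mm wide, at the hinge side.
- lid (a joint): Angle of the lid (rad): 0 shut on the rim, 1.57 upright, stop at 1.85; starts open. A flat grey slab 310 by 215 by 16 mm, 0.22 kg, on a stiff friction hinge: stays at any angle; 1 to 3 N at the free edge, square to the lid, moves it. No catch. It shuts fully only if nothing stands over 6 mm proud of the insert.
- lid_hinge (a point): Middle of the hinge axis, on the case's rim, 107.5 mm along the case's +y and 34 mm above the bench. The axis runs along the case's x.
- lid_edge (a point): Middle of the lid's free edge, on the outer (upper when shut) face: 215 mm from the hinge axis and 16 mm out from the lid's inner face.
- spatula_mid (a point): Centre of the steel spatula, 170 mm long and 5 mm thick, that already lies in the third compartment, 105 mm to +x of the case's centre line, along y. To be left.
- dish_top (a point): Centre of the top of a closed glass dish, 92 mm across, 15 mm high, on the bench. To be left.
- bucket_top (a point): Centre of the mouth of an aluminium centrifuge bucket, a cup 64 mm across, 60 mm high, standing on the bench. To be left.
- marker_mid (a point): Centre of a white and black marker pen, 130 mm long, 14 mm thick, lying on the bench. To be left.
- timer_top (a point): Centre of the top of a white bench timer, 62 by 70 by 18 mm. To be left.

How it is judged (in metres and radians):
On the way:
1. the key and the brush both lie flat in their own compartments, the right way round and released, with the lid still up (x of key_bar in the frame of key_place between -0.009 and 0.009 m and y of key_bar in the frame of key_place between 0.063 and 0.083 m and z of key_bar in the frame of key_place between 0.003 and 0.0105 m and x of key_tip in the frame of key_place between -0.009 and 0.009 m and y of key_tip in the frame of key_place between -0.09 and -0.07 m and z of key_tip in the frame of key_place between 0.003 and 0.0105 m and x of brush_head in the frame of brush_place between -0.009 and 0.009 m and y of brush_head in the frame of brush_place between -0.0675 and -0.0475 m and z of brush_head in the frame of brush_place between 0.003 and 0.0105 m and x of brush_end in the frame of brush_place between -0.009 and 0.009 m and y of brush_end in the frame of brush_place between 0.075 and 0.095 m and z of brush_end in the frame of brush_place between 0.003 and 0.0105 m and linear speed of each of key, brush below 0.02 m/s and contact force between the fingers and key below 0.2 N and contact force between the fingers and brush below 0.2 N and value of joint lid above 0.6 rad), for 0.2 s.
At the end, for the whole second after the job is handed in: The key and the brush lie at rest flat on the bottom of their own compartments, the right way round (both ends of each within 9 mm across, 10 mm along and 4 mm in height of the place), and the lid is shut to within 0.04 rad (8 mm at its free edge) (x of key_bar in the frame of key_place between -0.009 and 0.009 m and y of key_bar in the frame of key_place between 0.063 and 0.083 m and z of key_bar in the frame of key_place between 0.003 and 0.0105 m and x of key_tip in the frame of key_place between -0.009 and 0.009 m and y of key_tip in the frame of key_place between -0.09 and -0.07 m and z of key_tip in the frame of key_place between 0.003 and 0.0105 m and x of brush_head in the frame of brush_place between -0.009 and 0.009 m and y of brush_head in the frame of brush_place between -0.0675 and -0.0475 m and z of brush_head in the frame of brush_place between 0.003 and 0.0105 m and x of brush_end in the frame of brush_place between -0.009 and 0.009 m and y of brush_end in the frame of brush_place between 0.075 and 0.095 m and z of brush_end in the frame of brush_place between 0.003 and 0.0105 m and linear speed of each of key, brush below 0.02 m/s and value of joint lid below 0.04 rad); the robot touches nothing.
It fails at once if the key is dropped into its compartment (faster than 0.6 m/s in the last 20 mm, as after a fall of about 2 cm) (horizontal distance between key_mid and key_place below 0.06 m and z of key_mid in the frame of key_place below 0.027 m and linear speed of key above 0.6 m/s).
It fails at once if the brush is dropped into its compartment (faster than 0.6 m/s in the last 20 mm, as after a fall of about 2 cm) (horizontal distance between brush_mid and brush_place below 0.06 m and z of brush_mid in the frame of brush_place below 0.027 m and linear speed of brush above 0.6 m/s).
It fails at once if the spatula is moved more than 15 mm (distance of spatula_mid from where it was at the start of the episode above 0.015 m).
It fails at once if the dish, bucket, marker or timer is moved more than 30 mm (distance of any of dish_top, bucket_top, marker_mid, timer_top from where it was at the start of the episode above 0.03 m).
It also fails if it takes over 69 s, if anything falls off the work surface, if the arm or the gripper's body presses on something with over 40 N, if the wrist force passes 120 N, or if a joint passes its speed limit or range.

ROBOT

A 7-joint arm with a two-finger parallel gripper is mounted at the origin on the work surface. World frame = base frame: x ahead of the robot, y to its left, z up, the work surface at z = 0. Lengths are in mm, angles in rad, forces in N, time in s.
With the tool pointing down it reaches from about 400 to 875 mm from the base axis. Payload 4.4 kg.
Tool frame: the origin (TCP) lies on the centre line of the jaws, within the pads' length; the fingertips stand ctrl.nose_length ahead of it and the grasp point (between the pads) lies 6 mm ahead of it (ctrl.nose_length is the distance from the TCP to the fingertips, in mm); z points along the fingers, y is the direction in which the jaws open and shut (so a half turn about z gives the same grasp; the last joint's range is limited). The gripper opens to 85 mm and grips with 20 to 120 N. Pads are 22 mm wide; open, the fingers measure 114 mm over their backs; the gripper's body (76 mm by 85 mm) begins 54 mm behind the grasp point. The pads swing forward as they close: fully open they stand 13 mm farther back than shut.
Start: joints at [-1.203, 0.628, 0.038, 1.517, -0.027, 0.996, -0.02], TCP at [273.189, 589.818, 256.313] pointing down, gripper open.
Joint ranges: [-3.06, 3.06], [-0.37, 2.12], [-1.25, 1.32], [0.18, 2.47], [-1.1, 4.24], [0.23, 1.98], [-2.94, 2.94]. Speed limits (rad/s): [2.57, 2.57, 3.14, 3.14, 3.14, 3.14, 3.14].

INTERFACE

Orientations are given as [roll, pitch, yaw] about the fixed x, y, z axes, in that order (R = Rz(yaw) Ry(pitch) Rx(roll)).
In Python, from cell import ctrl, vision gives the robot as it stands. The module is installed in compiled form; this text tells all that it offers.
- The arm moves only by the shell command python3 -m inch 'ROWS'. ROWS is a JSON object of lists of equal length, an entry for each row: "travel": the shift along the tool's x, y, z in cm, a list of three; "twist": the turn about the tool's z in degrees; "fingers": the finger opening in cm, from 0 to 8.54. A call has exactly 10 rows; each row is the pose to reach, as a shift and turn from the pose commanded when the call began, along the tool's axes at that moment; what a row does not reach only later rows make up. A row lasts 1/12 s, in which the tool goes at most 41.7 mm and 7.16 degrees, less where a joint would pass 70% of its speed; a pose out of reach is approached as far as the arm can. A call with a gripper value outside its range is refused whole. The fingers move at their own pace and stop on an object; the grip force is fixed at half the most. Time passes only in rows, so rows that repeat a pose let the fingers close, or fill a call up. It gives the time, the measured TCP pose, the force and the opening at its end, in the units of the state.
- ctrl.read_state(): the state, without advancing time (a new reading comes with each control period).
- vision.get_image(name): name is "scene" or "side" or "wrist"; returns a dict with "frame" (384x512x3 uint8, red, green, blue), "fx", "fy", "cx", "cy" (pixels), "position" and "orientation" of the camera in the world. Camera axes: x right, y down, z forward; pixel columns grow to the right and rows downward; lengths in mm; the calibration is good to about 2 mm. A picture is of the moment at which its call begins. There is no depth.
- ctrl.finish_job(): hands the job in, once; it reports no verdict.
The state is a dict: "clock": time; "qpos": joint angles; "qd": joint speeds; "tau": joint torques, N m; "eef_pos": TCP position; "tool_rot": TCP orientation; "force": force on the tool from outside, world axes, zero at the start; "torque": the same for the moment, N m; "width": finger opening in mm.
Only numpy, scipy, OpenCV 4.12 (cv2) and the standard library are available. Lean on these libraries where they do the work, as an engineer would, in place of code of your own. Each camera call takes 0.05 s, during which the arm holds its last target.

## Working session

There is one attempt and no reset: what is moved stays moved. The work goes in short steps, Python scripts to look and compute and a shell command to move; the robot and the scene stay as the last step left them, time stands still between calls to the robot, and variables do not carry over. Pictures are saved under pics/ and viewed, and the job is handed in when it is done.

```bash
mkdir -p pics; ls; python3 - <<'E'
from cell import ctrl, vision
import cv2,json
print(ctrl.read_state()); print(ctrl.nose_length)
for n in ["scene","side","wrist"]:
    d=vision.get_image(n); cv2.imwrite(f"pics/{n}0.png",d["frame"][:,:,::-1]); print(n,{k:v for k,v in d.items() if k!="frame"})
E
```

```text
pics
{'clock': 0.0, 'qpos': array([-1.20278825,  0.62931899,  0.03849796,  1.51838312, -0.0269612 ,
        0.99628862, -0.02003   ]), 'qd': array([ 0.00037662, -0.00020201,  0.00099829,  0.00115844, -0.00058572,
       -0.00075273,  0.00023466]), 'tau': array([-3.06420116e-04, -5.63412058e+01,  1.22580808e+00, -1.93452877e+01,
        1.09119981e-02,  1.03437810e-02, -3.10578025e-05]), 'eef_pos': array([272.98234815, 589.26008409, 255.4028278 ]), 'tool_rot': array([-3.13971551e+00,  8.91736496e-05,  2.70773013e+00]), 'force': array([-0.42504199,  0.86993441,  0.0103813 ]), 'torque': array([ 0.020298  , -0.01358782, -0.00736351]), 'width': 85.567376251848}
25.0
scene {'fx': 371.3885620142985, 'fy': 371.3885620142985, 'cx': 252.9639759273769, 'cy': 193.05065761967705, 'position': array([1042.91488207,  413.61073443,  627.72410334]), 'orientation': array([-2.2707796 , -0.01172471,  2.3411679 ])}
side {'fx': 449.6998847163423, 'fy': 449.6998847163423, 'cx': 263.16765441555856, 'cy': 193.3745283740241, 'position': array([ -74.17675161, -666.57707511,  770.81453153]), 'orientation': array([-2.2427661 , -0.00813083, -0.78708358])}
wrist {'fx': 323.58899233335944, 'fy': 323.58899233335944, 'cx': 250.78105880801238, 'cy': 190.7824334657486, 'position': array([209.97605909, 618.32275149, 373.2617304 ]), 'orientation': array([2.86690443e+00, 2.51641073e-03, 1.13769082e+00])}
```

View pics/scene0.png

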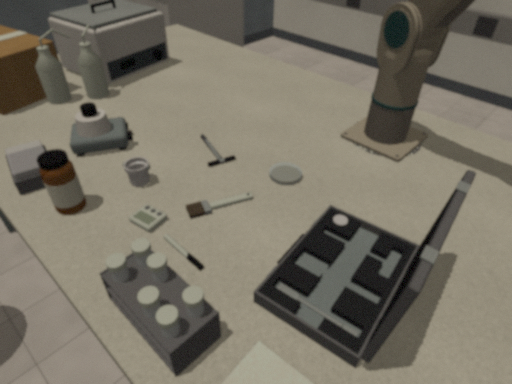

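View pics/side0.png

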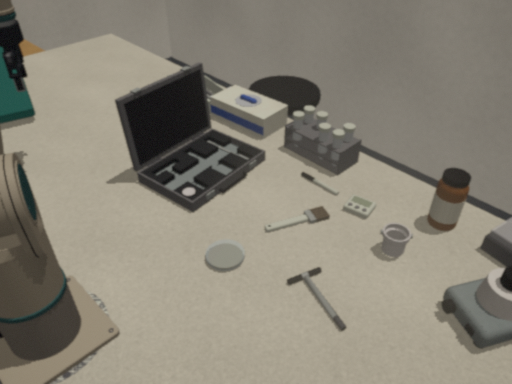

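View pics/wrist0.png

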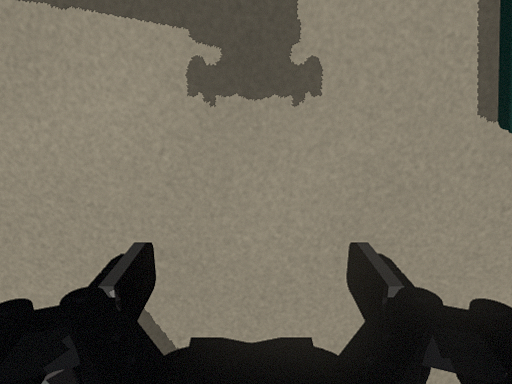

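The scene and side views show the key, the brush and the open case, with the dish, marker, timer and bucket around them. The wrist view shows only bare bench. Next I'll write ray helpers and measure.

```bash
cat > h.py <<'E'
from cell import ctrl, vision
import cv2, numpy as np
from scipy.spatial.transform import Rotation as R
def shot(n,save=None):
    d=vision.get_image(n)
    if save: cv2.imwrite(f"pics/{save}.png",d["frame"][:,:,::-1])
    return d
def ray(d,u,v):
    r=R.from_euler('xyz',d['orientation']).as_matrix()@np.array([(u-d['cx'])/d['fx'],(v-d['cy'])/d['fy'],1.])
    return np.array(d['position']),r/np.linalg.norm(r)
def onz(d,u,v,z):
    p,r=ray(d,u,v); return p+r*(z-p[2])/r[2]
def proj(d,P):
    q=R.from_euler('xyz',d['orientation']).as_matrix().T@(np.array(P,float)-d['position'])
    return np.array([d['fx']*q[0]/q[2]+d['cx'],d['fy']*q[1]/q[2]+d['cy']])
def tri(a,ua,b,ub):
    p,r=ray(a,*ua);q,s=ray(b,*ub)
    A=np.stack([r,-s],1);t=np.linalg.lstsq(A,q-p,rcond=None)[0]
    x,y=p+r*t[0],q+s*t[1]; return (x+y)/2,np.linalg.norm(x-y)
def crop(d,x0,y0,x1,y1,k,name):
    f=d["frame"][y0:y1,x0:x1,::-1]; cv2.imwrite(f"pics/{name}.png",cv2.resize(f,None,fx=k,fy=k,interpolation=cv2.INTER_CUBIC))
E
python3 - <<'E'
from h import *
s=shot("scene");d=shot("side")
for n,a,b,z in [("keybar",(221,161),(305,275),7),("keytip",(202,136),(341,325),7),("head",(196,209),(318,214),7),("brend",(252,196),(267,228),7),("dish",(286,175),(225,256),15),("bucket",(137,165),(397,234),60),("timer",(148,217),(360,205),18)]:
    print(n,onz(s,*a,z).round(),onz(d,*b,z).round(),tri(s,a,d,b)[1].round(1))
crop(s,250,160,480,365,3,"s_case");crop(d,110,60,280,210,4,"d_case")
crop(s,120,110,320,290,4,"s_tools");crop(d,200,150,420,350,3,"d_tools")
E
```

```text
keybar [ 471. -260.    7.] [ 470. -264.    7.] 2.5
keytip [ 422. -404.    7.] [ 422. -400.    7.] 2.1
head [ 652. -151.    7.] [ 651. -153.    7.] 0.4
brend [519. -88.   7.] [519. -97.   7.] 6.9
dish [398. -77.  15.] [ 377. -102.   15.] 3.8
bucket [ 686. -342.   60.] [ 675. -360.   60.] 4.3
timer [ 756. -200.   18.] [ 746. -215.   18.] 3.3
```

View pics/s_case.png

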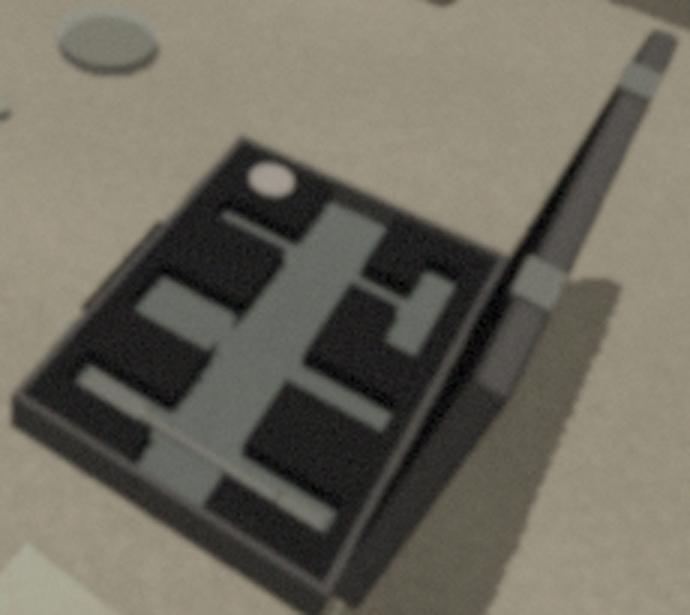

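View pics/d_case.png

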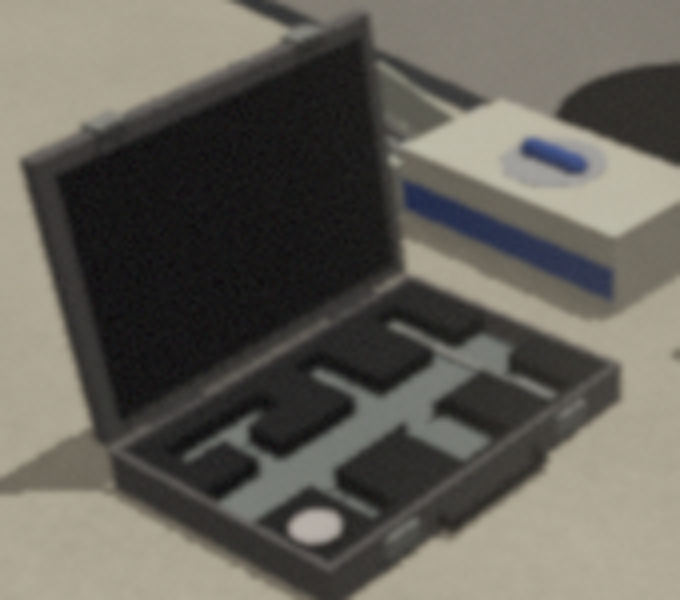

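View pics/s_tools.png

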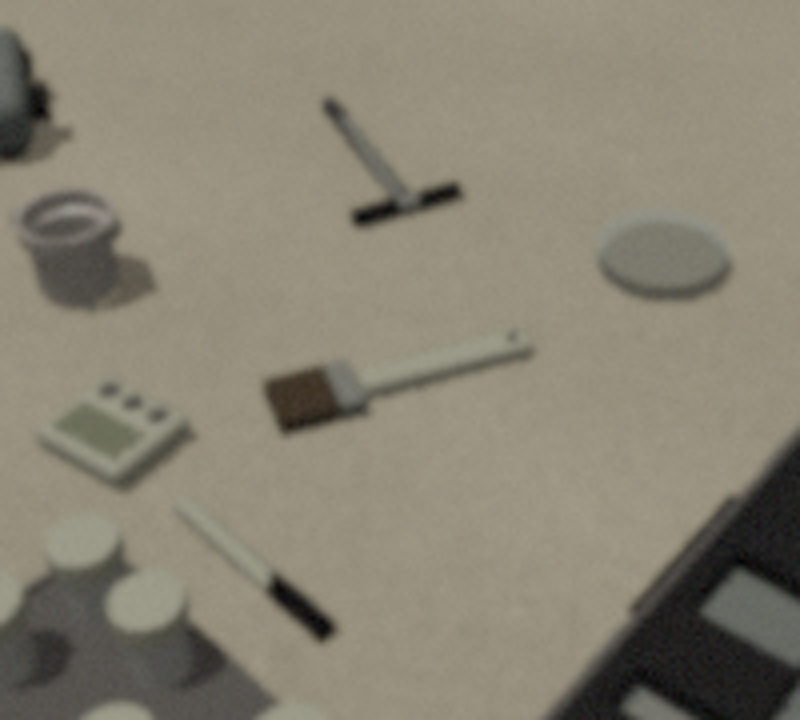

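View pics/d_tools.png

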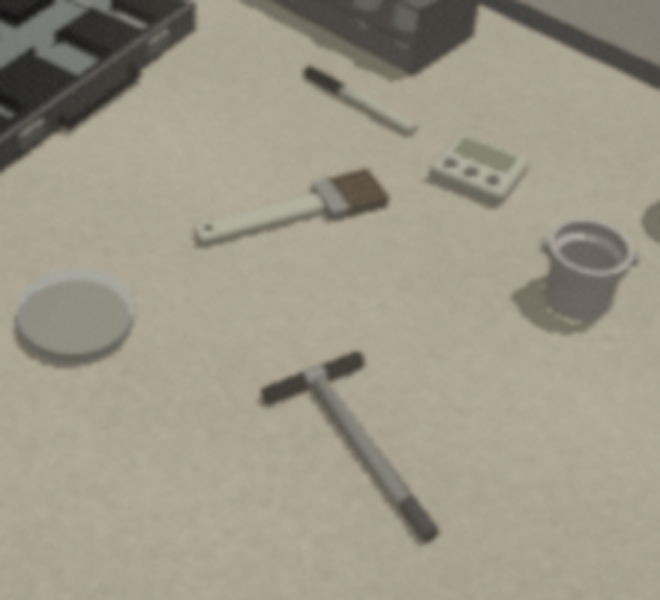

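Both case views show the T slot on the dish side, the brush slot in the middle, and the spatula in the far slot. The hinge is on the lid side. Now I'll fit the case corners and the tools.

```bash
cat > m1.py <<'E'
from h import *
s=shot("scene");d=shot("side")
S=lambda x,y:(250+x/3,160+y/3); D=lambda x,y:(110+x/4,60+y/4)
loc=[(-155,-107.5),(155,-107.5),(155,107.5),(-155,107.5)]
sp=[S(243,140),S(15,400),S(330,590),S(505,260)]
dp=[D(335,570),D(618,370),D(408,278),D(115,455)]
L=[];W=[]
for a,b,l in zip(sp,dp,loc):
    A=onz(s,*a,34);B=onz(d,*b,34);t,e=tri(s,a,d,b); print(l,A.round(1),B.round(1),t.round(1),e.round(1)); L+=[l,l];W+=[A[:2],B[:2]]
L=np.array(L);W=np.array(W)
rot,_=R.align_vectors(np.c_[W-W.mean(0),0*W[:,0]],np.c_[L-L.mean(0),0*L[:,0]])
yaw=rot.as_euler('xyz')[2]; c=W.mean(0); print("case",c,np.degrees(yaw), (rot.apply(np.c_[L,0*L[:,0]])[:,:2]+c-W).round(1).tolist())
T=lambda x,y:(120+x/4,110+y/4);U=lambda x,y:(200+x/3,150+y/3)
for n,a,b,z in [("tip",T(325,98),U(430,535),10),("barL",T(355,213),U(360,357),12),("barR",T(462,190),U(264,394),12),("shaftbarjunction",T(407,202),U(315,373),14),
 ("bristle corner a",T(264,377),U(368,170),13),("bristle corner b",T(285,430),U(387,203),12),("brend",T(530,345),U(198,236),9),("hole",T(514,337),U(209,228),13)]:
    print(n,onz(s,*a,z).round(1),onz(d,*b,z).round(1))
E
python3 m1.py
```

```text
(-155, -107.5) [436.8  94.7  34. ] [432.7  81.2  34. ] [434.7  89.9  28.8] 7.0
(155, -107.5) [739.4 134.1  34. ] [727.2 118.   34. ] [735.9 128.8  25. ] 3.1
(155, 107.5) [706.5 340.8  34. ] [701.9 329.5  34. ] [705.9 338.5  29.3] 5.0
(-155, 107.5) [410.3 301.1  34. ] [401.9 286.8  34. ] [405.7 298.5  27.3] 4.6
case [569.59595598 210.77543048] 7.6826402575253665 [[-6.4, -11.2], [-2.4, 2.3], [-1.8, -9.2], [10.4, 6.9], [2.3, -2.8], [7.0, 8.6], [-8.7, -4.5], [-0.3, 9.8]]
tip [ 420.6 -408.4   10. ] [ 417.1 -409.4   10. ]
barL [ 507.6 -270.6   12. ] [ 503.9 -279.    12. ]
barR [ 434.1 -237.7   12. ] [ 426.6 -252.6   12. ]
shaftbarjunction [ 474.3 -252.5   14. ] [ 466.6 -266.6   14. ]
bristle corner a [ 661.9 -176.8   13. ] [ 676.4 -146.9   13. ]
bristle corner b [ 681.8 -131.4   12. ] [ 655.  -184.9   12. ]
brend [520.6 -84.8   9. ] [514.1 -98.9   9. ]
hole [525.6 -94.3  13. ] [ 524.4 -101.5   13. ]
```

```bash
cat >> h.py <<'E'
def plan(pts,yaws=None):
    s=ctrl.read_state(); p=s['eef_pos'];y=s['tool_rot'][2]
    M=R.from_euler('xyz',s['tool_rot']).as_matrix()
    print("t",round(s['clock'],2),"pos",p.round(1),"yaw",np.degrees(y).round(1),"w",round(s['width'],1),"F",s['force'].round(1))
    for i,q in enumerate(pts):
        d=M.T@(np.array(q)-p)/10
        tw='' if yaws is None else round(-((yaws[i]-np.degrees(y)+180)%360-180),1)
        print(q,"->",d.round(2).tolist(),tw)
E
python3 - <<'E'
from h import *
plan([(273,589,350),(370,530,370),(460,460,370),(563,325,370),(628,168,370),(650,0,370),(580,-200,350),(470,-320,280)],[155,150,140,120,105,90,72,71.6])
E
```

```text
t 0.35 pos [273.2 589.7 256.1] yaw 155.1 w 85.6 F [ 0.1 -0.3 -0.6]
(273, 589, 350) -> [-0.01, -0.07, -9.39] 0.1
(370, 530, 370) -> [-11.29, -1.35, -11.39] 5.1
(460, 460, 370) -> [-22.4, -3.92, -11.39] 15.1
(563, 325, 370) -> [-37.42, -11.84, -11.39] 35.1
(628, 168, 370) -> [-49.92, -23.35, -11.38] 50.1
(650, 0, 370) -> [-58.98, -37.67, -11.37] 65.1
(580, -200, 350) -> [-61.04, -58.76, -9.36] 83.1
(470, -320, 280) -> [-56.1, -74.27, -2.36] 83.5
```

```bash
python3 -m inch '{"travel":[[0,0,-4],[0,0,-8],[-3,-0.5,-11],[-7,-1,-11.5],[-11,-1.5,-11.5],[-15,-2.5,-11.5],[-19,-3.5,-11.5],[-23,-4.5,-11.5],[-26.5,-6.5,-11.5],[-30,-8.5,-11.5]],"twist":[0,3,6,10,14,18,22,26,30,35],"fingers":[8.5,8.5,8.5,8.5,8.5,8.5,8.5,8.5,8.5,8.5]}'
python3 - <<'E'
from h import *
plan([(600,240,370),(635,130,370),(645,0,370),(620,-120,360),(580,-200,350)],[110,105,90,80,71.6])
E
```

```text
clock: 1.18
eef_pos: [510.9, 385.0, 371.1]
tool_rot: [3.142, 0.0, 2.093]
force: [0.6, 0.1, 0.0]
width: 85.1
t 1.18 pos [510.9 385.  371.1] yaw 119.9 w 85.1 F [0.6 0.1 0. ]
(600, 240, 370) -> [-17.01, 0.48, 0.11] 9.9
(635, 130, 370) -> [-28.29, -1.98, 0.11] 14.9
(645, 0, 370) -> [-40.05, -7.6, 0.11] 29.9
(620, -120, 360) -> [-49.2, -15.75, 1.11] 39.9
(580, -200, 350) -> [-54.14, -23.21, 2.11] 48.3
```

```bash
python3 - <<'E'
from h import *
w=shot("wrist","w1"); print(w['position'],w['orientation'])
import pickle; pickle.dump(w,open('w1.pkl','wb'))
crop(w,0,0,512,384,1.5,"w1b")
for c in [(-155,-107.5),(155,-107.5),(155,107.5),(-155,107.5)]:
    a=np.radians(7.7); print(c,proj(w,(569.6+c[0]*np.cos(a)-c[1]*np.sin(a),210.8+c[0]*np.sin(a)+c[1]*np.cos(a),34)).round())
E
```

```text
[475.9543963  444.48342192 488.88156107] [2.86640517e+00 7.06704787e-04 5.23167174e-01]
(-155, -107.5) [113. 288.]
(155, -107.5) [291. 349.]
(155, 107.5) [348. 241.]
(-155, 107.5) [154. 166.]
```

View pics/w1b.png

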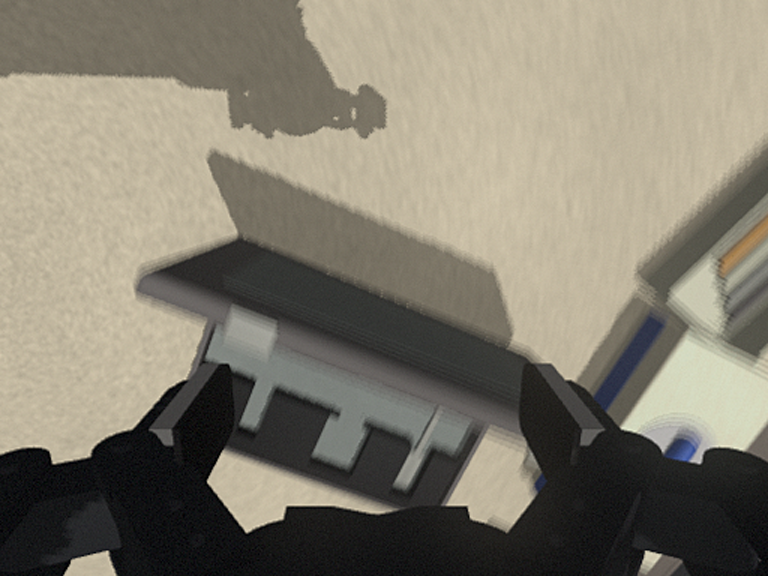

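The view is motion-blurred: the case is in the lower half, with the fingers and lid covering part of it. I'll view it again from farther out, at rest.

```bash
python3 -m inch '{"travel":[[-4,0,0],[-8,0,0],[-12,0,0],[-16,0,0],[-20,-1,0],[-24,-2.5,0],[-27.5,-4,0],[-30,-4.8,0],[-30,-4.8,0],[-30,-4.8,0]],"twist":[2,5,9,13,17,20,22,22,22,22],"fingers":[8.5,8.5,8.5,8.5,8.5,8.5,8.5,8.5,8.5,8.5]}'
python3 - <<'E'
from h import *
w=shot("wrist","w2"); print(w['position'],w['orientation'])
import pickle; pickle.dump(w,open('w2.pkl','wb'))
crop(w,0,0,512,384,1.5,"w2b")
for c in [(-155,-107.5),(155,-107.5),(155,107.5),(-155,107.5)]:
    a=np.radians(7.7); print(c,proj(w,(569.6+c[0]*np.cos(a)-c[1]*np.sin(a),210.8+c[0]*np.sin(a)+c[1]*np.cos(a),34)).round())
E
```

```text
clock: 2.07
eef_pos: [619.0, 100.9, 371.5]
tool_rot: [3.141, 0.0, 1.709]
force: [0.3, 1.0, -0.3]
width: 85.1
[608.87660427 168.92553106 489.25690496] [2.86582159e+00 3.25503819e-04 1.39040377e-01]
(-155, -107.5) [117. 144.]
(155, -107.5) [337. 145.]
(155, 107.5) [351. -31.]
(-155, 107.5) [ 98. -33.]
```

View pics/w2b.png

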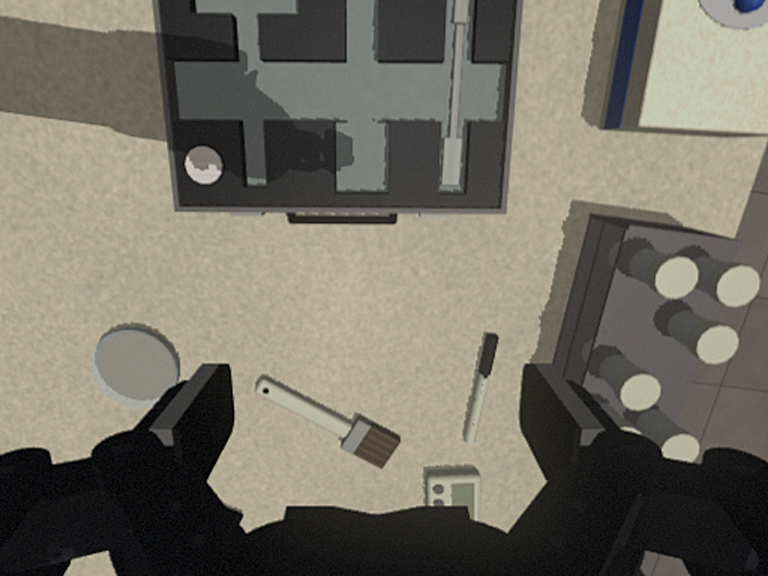

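The view is sharp. The case front corners are at about (118,141) and (337,141) in original pixels, the trough is at rows 41–80, and the brush runs from (172,253) to (261,301). I'll compute positions from this view.

```bash
cat > m2.py <<'E'
from h import *
import pickle
w=pickle.load(open('w2.pkl','rb'))
k=1.5
for n,(u,v),z in [("c--",(177,211),34),("c+-",(505,212),34),("left rim @up",(156,0),34),("right rim up",(522,0),34),
 ("trough far L",(178,61),28),("trough far R",(500,61),28),("trough near L",(178,120),28),("trough near R",(505,120),28),
 ("keyslot near end mid",(256,186),20),("keyslot L near",(244,150),28),("keyslot R",(267,150),28),("brush head slot near L",(336,191),28),("R",(388,191),28),("brush handle slot L",(347,30),28),("R",(375,30),28),
 ("brush end",(259,381),10),("hole",(264,391),13),("br c1",(400,434),14),("br c2",(382,467),14),("fer1",(364,415),14),("fer2",(342,449),14),("dish",(136,363),15)]:
    print(n,onz(w,u/k,v/k,z)[:2].round(1))
E
python3 m2.py; python3 - <<'E'
import sys; sys.path.insert(0,'.')
from h import *
import pickle
w=pickle.load(open('w2.pkl','rb')); crop(w,100,0,370,150,2.9,"w2c"); crop(w,50,210,300,330,3,"w2d")
E
```

```text
c-- [432.3  87.8]
c+- [735.8 129.3]
left rim @up [410.  261.9]
right rim up [712.8 304.2]
trough far L [427.1 218. ]
trough far R [705.6 256.9]
trough near L [428.5 168.9]
trough near R [720.1 209.7]
keyslot near end mid [500.4 119.5]
keyslot L near [489.1 151.1]
keyslot R [509.9 154. ]
brush head slot near L [576.8 126.1]
R [625.  132.8]
brush handle slot L [570.3 262.7]
R [594.1 266.1]
brush end [516.3 -89.1]
hole [523.1 -98.7]
br c1 [ 677.3 -130. ]
br c2 [ 663.6 -175.1]
fer1 [ 634.5 -112. ]
fer2 [ 615.7 -158. ]
dish [386.2 -83.5]
```

View pics/w2c.png

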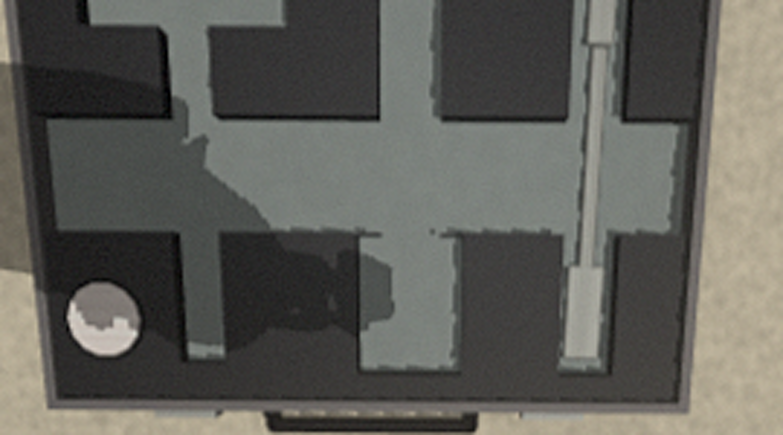

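View pics/w2d.png

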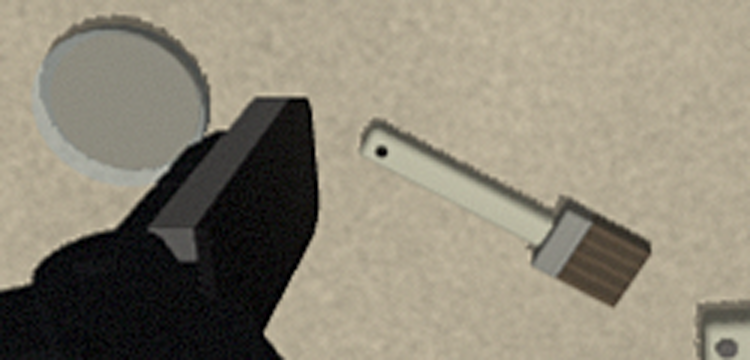

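```bash
python3 - <<'E'
from h import *
plan([(630,0,370),(620,-100,350),(580,-200,330),(520,-280,300),(425,-390,220)],[95,90,80,75,71.6])
E
```

```text
t 2.12 pos [618.8 103.3 371.3] yaw 98.1 w 84.7 F [-0.7  0.9 -0.3]
(630, 0, 370) -> [-10.39, -0.35, 0.12] 3.1
(620, -100, 350) -> [-20.15, -2.75, 2.11] 8.1
(580, -200, 330) -> [-29.49, -8.13, 4.1] 18.1
(520, -280, 300) -> [-36.56, -15.2, 7.09] 23.1
(425, -390, 220) -> [-46.12, -26.15, 15.08] 26.5
```

```bash
python3 -m inch '{"travel":[[-3.5,0,0],[-7.5,-0.3,0],[-11.5,-0.7,0.5],[-15.5,-1.5,1.5],[-19,-2.5,2],[-22.5,-4,3],[-26,-6,3.5],[-29,-8.2,4.5],[-32,-11,5.5],[-35,-13.8,6.5]],"twist":[1,2,4,6,8,11,14,18,21,24],"fingers":[8.5,8.5,8.5,8.5,8.5,8.5,8.5,8.5,8.5,8.5]}'
python3 - <<'E'
from h import *
plan([(520,-280,300),(425,-390,220)],[75,71.6])
E
```

```text
clock: 2.95
eef_pos: [532.8, -261.0, 305.9]
tool_rot: [3.141, -0.001, 1.296]
force: [0.5, -0.8, -1.1]
width: 84.7
t 2.95 pos [ 532.8 -261.   305.9] yaw 74.2 w 84.7 F [ 0.5 -0.8 -1.1]
(520, -280, 300) -> [-2.18, -0.72, 0.59] -0.8
(425, -390, 220) -> [-15.35, -6.88, 8.57] 2.6
```

```bash
python3 -m inch '{"travel":[[-3,-1.3,1.5],[-6,-2.7,3.3],[-9,-4,5],[-12,-5.4,6.7],[-14,-6.3,7.8],[-15,-6.8,8.4],[-15.3,-6.9,8.6],[-15.3,-6.9,8.6],[-15.3,-6.9,8.6],[-15.3,-6.9,8.6]],"twist":[1,2,2.6,2.6,2.6,2.6,2.6,2.6,2.6,2.6],"fingers":[8.5,8.5,8.5,8.5,8.5,8.5,8.5,8.5,8.5,8.5]}'
python3 - <<'E'
from h import *
w=shot("wrist","w3"); print(w['position'],w['orientation'])
import pickle; pickle.dump(w,open('w3.pkl','wb'))
crop(w,0,0,512,384,1.5,"w3b")
print(proj(w,(444,-333,7)))
E
```

```text
clock: 3.78
eef_pos: [426.6, -388.8, 221.1]
tool_rot: [3.14, -0.001, 1.252]
force: [0.0, 0.4, 0.2]
width: 85.1
[ 447.21532886 -323.60732197  338.99206257] [ 2.86688845e+00 -1.49493039e-03 -3.17727714e-01]
[250.16212815 109.94262584]
```

View pics/w3b.png

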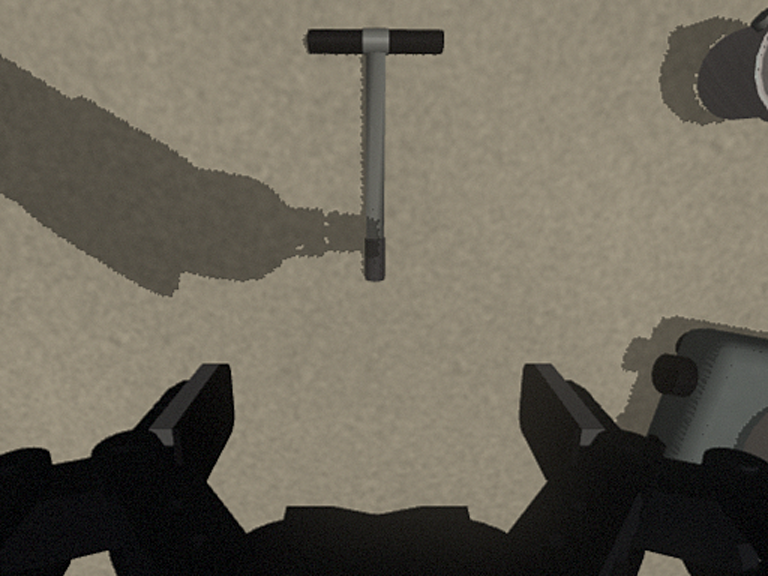

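The wrist view shows the key upright in the image: bar centre at (250,27) and socket end at (249,187) in original pixels, well aligned with the tool.

```bash
python3 - <<'E'
from h import *
import pickle
w=pickle.load(open('w3.pkl','rb'));k=1.5
o=lambda u,v,z=14:onz(w,u/k,v/k,z)[:2]
bar=o(375,41.5);tip=o(374.5,280,10);bl=o(306,41.5,12);br=o(443.5,41.5,12)
print(bar,tip,bl,br,np.linalg.norm(bl-br),np.linalg.norm(bar-tip))
top=o(375,28)
v=bar-tip;print("yaw",np.degrees(np.arctan2(v[1],v[0])),"bar perp yaw",np.degrees(np.arctan2(*(br-bl)[::-1]))+90, "mid from bar&tip",tip+v*80/153, bar-v/np.linalg.norm(v)*73)
mid=tip+v*80/153
plan([(mid[0],mid[1],120),(mid[0],mid[1],40),(mid[0],mid[1],13)],[np.degrees(np.arctan2(v[1],v[0]))]*3)
E
```

```text
[ 466.75742626 -263.45616282] [ 419.00807304 -407.19751215] [ 426.71132127 -249.88944882] [ 506.76835956 -276.19195776] 84.26714280377595 151.46476896798072
yaw 71.62405947463117 bar perp yaw 71.81221164710097 mid from bar&tip [ 443.97505512 -332.03863668] [ 443.74413539 -332.73378145]
t 3.83 pos [ 426.3 -389.   221.2] yaw 71.7 w 85.0 F [-0.6 -0.1 -0.1]
(np.float64(443.9750551178179), np.float64(-332.0386366828936), 120) -> [5.96, -0.12, 10.12] 0.1
(np.float64(443.9750551178179), np.float64(-332.0386366828936), 40) -> [5.95, -0.14, 18.12] 0.1
(np.float64(443.9750551178179), np.float64(-332.0386366828936), 13) -> [5.95, -0.14, 20.82] 0.1
```

```bash
python3 -m inch '{"travel":[[3,0,2],[6,-0.1,5],[6,-0.1,9],[6,-0.1,12.5],[6,-0.1,15],[6,-0.1,17],[6,-0.1,18.2],[6,-0.1,19],[6,-0.1,19.3],[6,-0.1,19.3]],"twist":[0,0,0,0,0,0,0,0,0,0],"fingers":[8,7,6,5,4.5,4.5,4.5,4.5,4.5,4.5]}'
python3 - <<'E'
from h import *
shot("wrist","w4")
plan([],[])
E
```

```text
clock: 4.67
eef_pos: [442.8, -333.1, 27.8]
tool_rot: [3.141, 0.0, 1.249]
force: [0.5, -0.1, -0.4]
width: 44.6
t 4.72 pos [ 442.9 -333.4   28.3] yaw 71.6 w 44.7 F [-0.2 -1.2 -0.1]
```

View pics/w4.png

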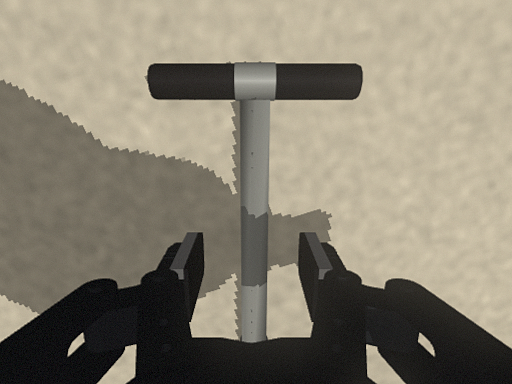

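The key shaft is centred between the fingers, at about column 254 with the pads at 203 and 299. I'll close and lift.

```bash
python3 -m inch '{"travel":[[0,0,0],[0,0,0],[0,0,0],[0,0,0],[0,0,0],[0,0,0],[0,0,-0.5],[0,0,-2],[0,0,-5],[0,0,-8]],"twist":[0,0,0,0,0,0,0,0,0,0],"fingers":[2.5,0,0,0,0,0,0,0,0,0]}'
python3 - <<'E'
from h import *
shot("wrist","w5")
plan([(490.4,202.8,200)],[97.7])
E
```

```text
clock: 5.55
eef_pos: [441.3, -332.5, 107.9]
tool_rot: [-3.139, -0.001, 1.248]
force: [0.7, -0.5, -2.0]
width: 10.0
t 5.6 pos [ 444.  -335.   113.7] yaw 71.5 w 9.9 F [ 0.5 -0.5  2.2]
(490.4, 202.8, 200) -> [52.46, -12.6, -8.82] -26.2
```

View pics/w5.png

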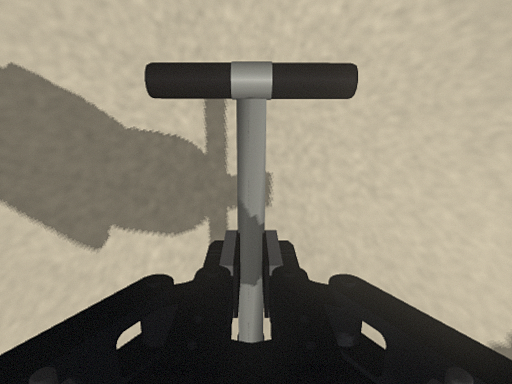

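The key is gripped level and in line with the tool (width 10). Carrying it to the case.

```bash
python3 -m inch '{"travel":[[2,-0.5,-3],[5,-1,-5],[9,-1.5,-6],[13,-2,-6],[17,-2.7,-6],[21,-3.5,-6],[25,-4.4,-6],[29,-5.4,-6],[33,-6.4,-6],[37,-7.5,-6]],"twist":[0,-2,-4,-7,-10,-13,-16,-19,-22,-24],"fingers":[0,0,0,0,0,0,0,0,0,0]}'
python3 - <<'E'
from h import *
plan([(490.4,202.8,200),(490.4,202.8,160),(502,120,200)],[97.7]*3)
E
```

```text
clock: 6.43
eef_pos: [488.1, 43.5, 167.9]
tool_rot: [3.141, -0.0, 1.67]
force: [0.9, -0.3, -1.3]
width: 10.0
t 6.43 pos [488.1  43.5 167.9] yaw 95.7 w 10.0 F [ 0.9 -0.3 -1.3]
(490.4, 202.8, 200) -> [15.83, 1.8, -3.2] -2.0
(490.4, 202.8, 160) -> [15.83, 1.8, 0.8] -2.0
(502, 120, 200) -> [7.48, 2.14, -3.21] -2.0
```

```bash
python3 -m inch '{"travel":[[2,0.4,-0.8],[4,1,-1.8],[6,1.6,-2.6],[7.3,2,-3],[8,2.1,-3.2],[8,2.1,-3.2],[8,2.1,-3.2],[8,2.1,-3.2],[8,2.1,-3.2],[8,2.1,-3.2]],"twist":[-1,-2,-2,-2,-2,-2,-2,-2,-2,-2],"fingers":[0,0,0,0,0,0,0,0,0,0]}'
python3 - <<'E'
from h import *
import pickle
w=shot("wrist","w6");pickle.dump(w,open('w6.pkl','wb'))
print(w['position'],w['orientation'])
plan([])
crop(w,0,0,512,384,1.5,"w6b")
E
```

```text
clock: 7.27
eef_pos: [501.2, 122.0, 199.4]
tool_rot: [-3.141, 0.0, 1.701]
force: [0.0, 0.9, -0.8]
width: 10.2
[491.74324665 190.11669532 317.10913561] [2.86574462e+00 1.27106439e-03 1.30417890e-01]
t 7.32 pos [501.3 122.2 199.4] yaw 97.4 w 9.8 F [ 0.1 -0.5 -1.4]
```

View pics/w6b.png

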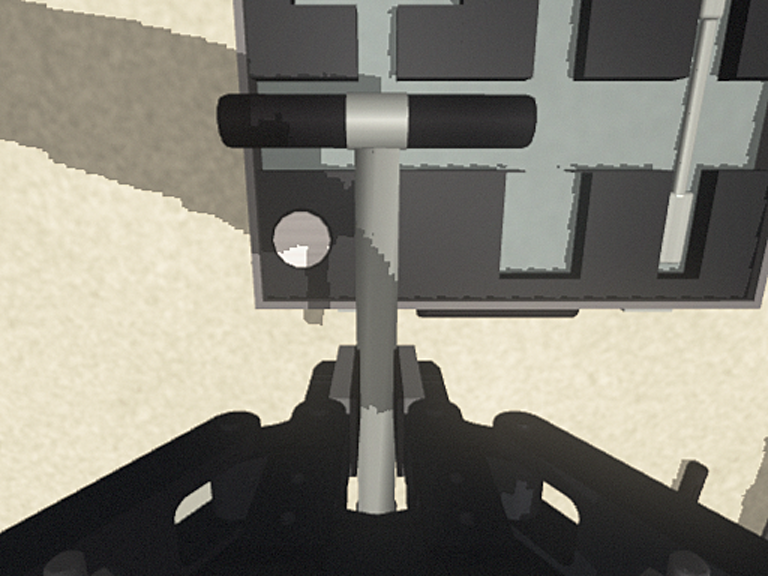

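The view shows the key's bar centre at (251,80) and the key slot mid-line at column 252, row 30, in original pixels. The trough edges are at rows 52 and 113, and the front rim corners at (172,204) and (510,204).

```bash
python3 - <<'E'
from h import *
import pickle
w=pickle.load(open('w6.pkl','rb'));k=1.5
o=lambda u,v,z:onz(w,u/k,v/k,z)[:2]
c1=o(257,306.5,34);c2=o(765,306.5,34);a=np.arctan2(*(c2-c1)[::-1]);print("corner",c1,c2,np.linalg.norm(c2-c1),np.degrees(a))
ex=np.array([np.cos(a),np.sin(a)]);ey=np.array([-ex[1],ex[0]])
far=[o(300,77,28),o(460,79,28),o(640,80,28)];near=[o(310,169,28),o(450,170,28),o(620,170,28)]
slot=o(377.5,45,28);bs=o(541,250,28)
cen=(c1+c2)/2+ey*107.5; print("cen corners",cen)
f=np.array([ (p-cen)@ey for p in far]);n=np.array([(p-cen)@ey for p in near]);print("far",f,"near",n)
for nm,p in [("slot",slot),("slotL",o(357.5,45,28)),("slotR",o(397,45,28)),("bhL",o(504,230,28)),("bhR",o(580,230,28)),("c1",c1),("c2",c2)]: print(nm,((p-cen)@ex).round(1),((p-cen)@ey).round(1))
s=ctrl.read_state();t=s['eef_pos'];M=R.from_euler('xyz',s['tool_rot']).as_matrix()
zt=t[2]-14
for nm,(u,v) in [("bar",(377.5,121)),("barL",(217,121)),("barR",(537,121)),("shaft near grip",(376.5,330))]:
    p=onz(w,u/k,v/k,zt-(2 if nm in('barL','barR') else 0)); print(nm,p[:2].round(1),(M.T@(p-t)).round(1))
E
```

```text
corner [430.98778867  88.22216776] [739.73226266 128.84910096] 311.40600174497877 7.496342929343972
cen corners [571.33526283 215.11685234]
far [23.72749568 22.65279423 22.08296947] near [-25.66234029 -26.25612313 -26.2921595 ]
slot -81.8 39.8
slotL -92.7 39.8
slotR -71.2 39.8
bhL -6.0 -61.3
bhR 39.5 -61.3
c1 -155.7 -107.5
c2 155.7 -107.5
bar [491. 197.] [75.5 -0.5 14. ]
barL [449.4 191.6] [ 75.6 -42.4  16. ]
barR [532.3 202.5] [75.6 41.1 16. ]
shaft near grip [498.2 140.1] [18.1 -0.7 14. ]
```

```bash
python3 -m inch '{"travel":[[2,0,0],[5,0,1],[7.2,0,3.5],[7.95,0,6.5],[7.95,0,9.5],[7.95,0,11.5],[7.95,0,12.6],[7.95,0,12.9],[7.95,0,12.9],[7.95,0,12.9]],"twist":[0,0,0,0,0,0,0,0,0,0],"fingers":[0,0,0,0,0,0,0,0,0,0]}'
python3 - <<'E'
from h import *
import pickle
w=shot("wrist","w7");pickle.dump(w,open('w7.pkl','wb'))
d=shot("side");s=shot("scene")
print(w['position'],w['orientation'])
plan([(491,201,40)],[97.4])
crop(w,0,0,512,384,1.5,"w7b");crop(d,110,60,280,210,4,"d7");crop(s,250,160,480,365,3,"s7")
E
```

```text
clock: 8.15
eef_pos: [491.9, 201.8, 71.5]
tool_rot: [3.14, -0.0, 1.702]
force: [0.1, -0.5, -2.0]
width: 9.6
[482.1055628  269.84051126 189.27959508] [ 2.86644939e+00 -1.09920511e-03  1.31550143e-01]
t 8.3 pos [491.9 202.2  71.9] yaw 97.5 w 10.0 F [ 0.2  0.  -1. ]
(491, 201, 40) -> [-0.11, -0.11, 3.18] 0.1
```

View pics/w7b.png

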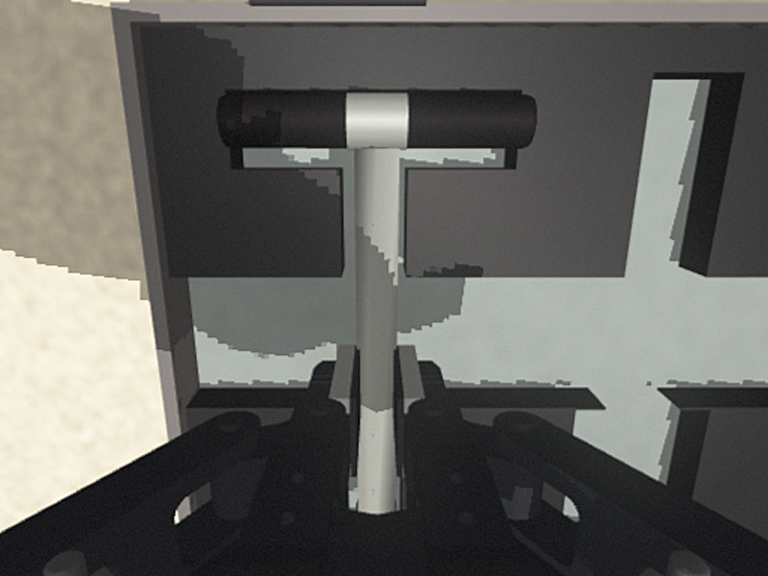

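View pics/s7.png

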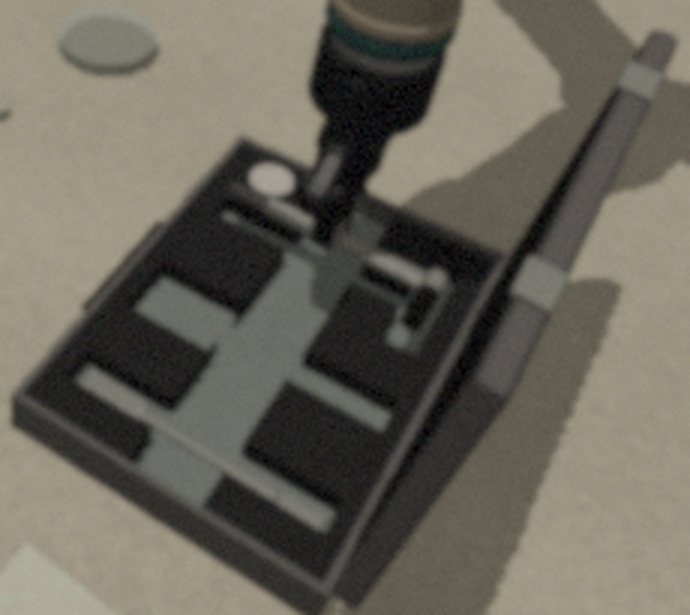

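The wrist view shows the bar over its slot. The slot's near edge is at row 112 and its corners are at columns 154 and 344. The shaft slot spans columns 229–269 (original pixels).

```bash
python3 - <<'E'
from h import *
import pickle
w=pickle.load(open('w7.pkl','rb'));k=1.5
o=lambda u,v,z:onz(w,u/k,v/k,z)
s=ctrl.read_state();t=s['eef_pos'];M=R.from_euler('xyz',s['tool_rot']).as_matrix()
zt=t[2]-14
for nm,u,v,z in [("slot near L",231,168.5,28),("slot near R",517,168.5,28),("shaft slot L@200",343,220,28),("shaftslot R",405,220,28),("trough far L",300,277,28),("trough far R",560,277,28),("bar",377.5,118,zt),("barL",217,120,zt-2),("barR",537,120,zt-2)]:
    print(nm,(M.T@(o(u,v,z)-t)).round(1))
E
```

```text
slot near L [ 62.3 -47.7  43.8]
slot near R [62.3 44.7 44. ]
shaft slot L@200 [ 45.6 -11.8  43.9]
shaftslot R [45.6  8.8 43.9]
trough far L [ 26.  -26.9  43.8]
trough far R [26.  62.4 44. ]
bar [76.  -0.4 14.1]
barL [ 75.6 -42.2  16. ]
barR [75.6 41.1 16.2]
```

```bash
python3 -m inch '{"travel":[[-0.13,-0.1,0],[-0.13,-0.1,0.6],[-0.13,-0.1,1.2],[-0.13,-0.1,1.8],[-0.13,-0.1,2.2],[-0.13,-0.1,2.6],[-0.13,-0.1,2.8],[-0.13,-0.1,2.95],[-0.13,-0.1,3.05],[-0.13,-0.1,3.05]],"twist":[0,0,0,0,0,0,0,0,0,0],"fingers":[0,0,0,0,0,0,0,0,0,0]}'
python3 - <<'E'
from h import *
w=shot("wrist");crop(w,0,0,512,384,1.5,"w8b")
plan([])
E
```

```text
clock: 9.13
eef_pos: [489.9, 200.5, 40.7]
tool_rot: [-3.141, -0.0, 1.702]
force: [-2.6, -0.8, 6.3]
width: 10.0
t 9.18 pos [489.9 200.5  40.7] yaw 97.5 w 10.3 F [-2.1 -0.8  6.2]
```

View pics/w8b.png

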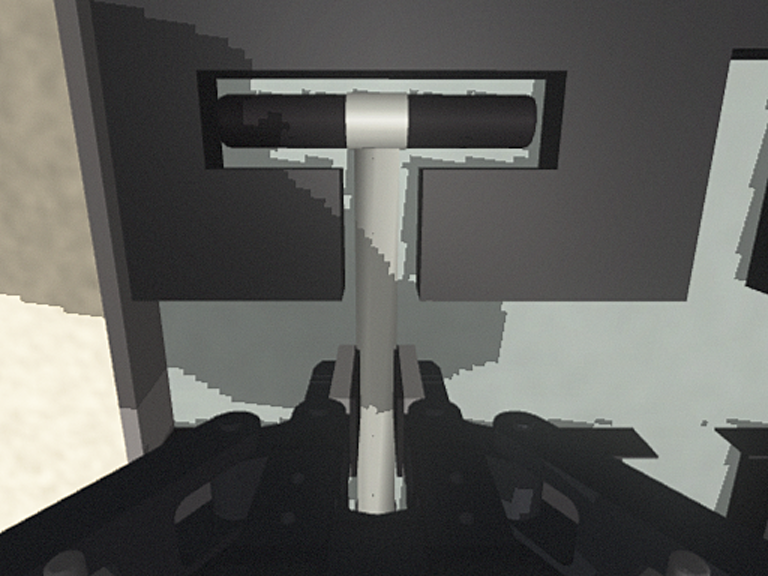

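The key lies inside the T slot, with light bottom contact of about 6 N. Releasing and lifting.

```bash
python3 -m inch '{"travel":[[0,0,0],[0,0,0],[0,0,0],[0,0,0],[0,0,-0.5],[0,0,-2],[0,0,-5],[0,0,-8.5],[0,0,-12.5],[0,0,-16]],"twist":[0,0,0,0,0,0,0,0,0,0],"fingers":[1.5,2.5,3,3,3,3,3,3,3,3]}'
python3 - <<'E'
from h import *
w=shot("wrist");crop(w,0,0,512,384,1.5,"w9b")
import pickle;pickle.dump(w,open('w9.pkl','wb'))
u=np.array([np.cos(np.radians(-22.4)),np.sin(np.radians(-22.4))]);m=np.array([593.4,-120.8]);v=m+60*u
plan([(490,150,230),(540,50,250),(v[0],v[1],180)],[97.5,120,157.6])
E
```

```text
clock: 10.02
eef_pos: [490.1, 200.3, 202.3]
tool_rot: [3.141, 0.0, 1.702]
force: [0.1, 1.4, 0.2]
width: 29.8
t 10.07 pos [493.8 201.3 208.4] yaw 97.5 w 30.0 F [2.2 0.3 4.2]
(490, 150, 230) -> [-5.03, -1.02, -2.19] -0.0
(540, 50, 250) -> [-15.59, 2.66, -4.19] -22.5
(np.float64(648.8727620167388), np.float64(-143.66422258101645), 180) -> [-36.23, 10.85, 2.83] -60.1
```

View pics/w9b.png

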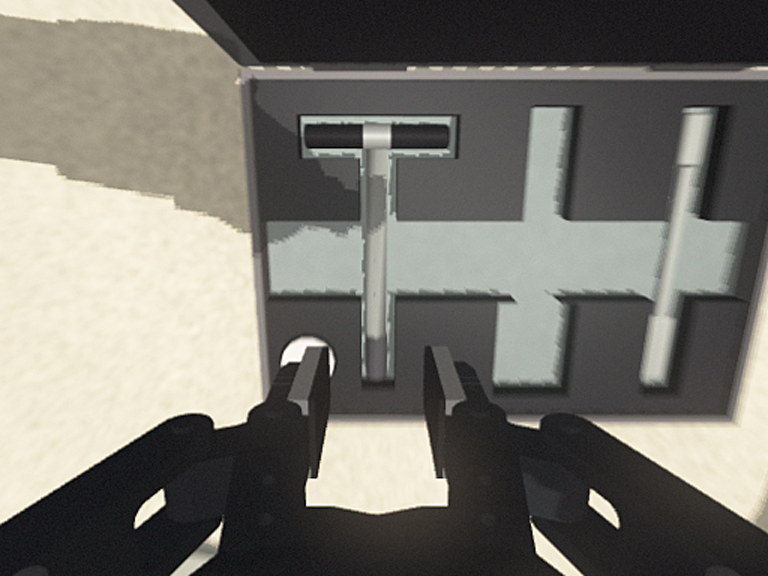

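The key lies flat in its T slot. Moving on to the brush.

```bash
python3 -m inch '{"travel":[[-3,0.3,-1],[-6.5,0.7,-2],[-10.5,1.3,-2.5],[-14.5,2.3,-2.5],[-18.5,3.5,-2],[-22.5,5,-1],[-26.5,6.7,0],[-30,8.2,1],[-33.5,9.7,2],[-36.2,10.9,2.8]],"twist":[0,-5,-11,-18,-25,-32,-39,-46,-53,-60],"fingers":[4,5,6,6,6,6,6,6,6,6]}'
python3 - <<'E'
from h import *
plan([(648.9,-143.7,170)],[157.6])
E
```

```text
clock: 10.9
eef_pos: [646.3, -148.3, 171.4]
tool_rot: [-3.14, 0.001, 2.753]
force: [0.4, -0.9, 0.2]
width: 59.9
t 10.9 pos [ 646.3 -148.3  171.4] yaw 157.7 w 59.9 F [ 0.4 -0.9  0.2]
(648.9, -143.7, 170) -> [-0.06, 0.53, 0.14] 0.1
```

```bash
python3 -m inch '{"travel":[[0,0.2,0],[0,0.4,0],[0,0.4,0],[0,0.4,0],[0,0.4,0],[0,0.4,0],[0,0.4,0],[0,0.4,0],[0,0.4,0],[0,0.4,0]],"twist":[0,0,0,0,0,0,0,0,0,0],"fingers":[6,6,6,6,6,6,6,6,6,6]}'
python3 - <<'E'
from h import *
w=shot("wrist");crop(w,0,0,512,384,1.5,"w10b")
import pickle;pickle.dump(w,open('w10.pkl','wb'))
plan([])
E
```

```text
clock: 11.73
eef_pos: [647.3, -140.1, 172.1]
tool_rot: [-3.142, 0.0, 2.75]
force: [-0.5, -0.9, 0.0]
width: 59.8
t 11.78 pos [ 647.3 -140.3  172.1] yaw 157.5 w 60.2 F [0.3 0.9 0.3]
```

View pics/w10b.png

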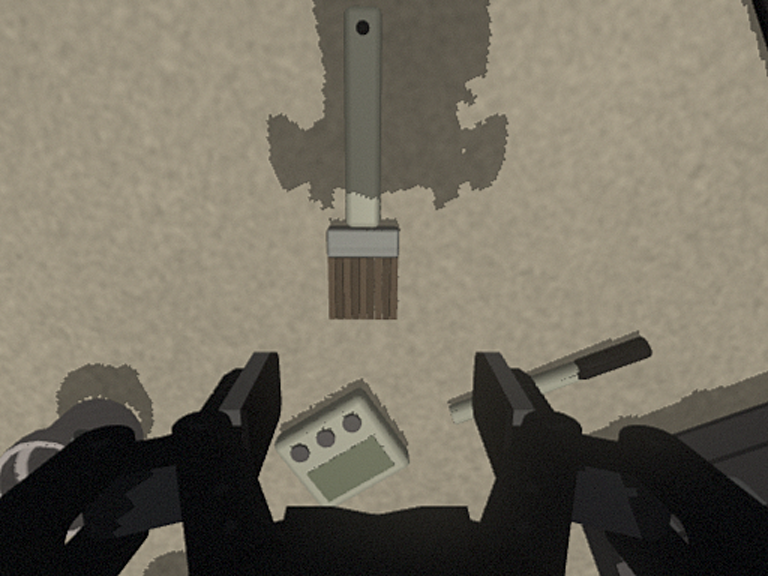

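The brush is upright in the image: handle end at (242,5), bristle end at (242,213) in original pixels, aligned with the tool.

```bash
python3 - <<'E'
from h import *
import pickle
w=pickle.load(open('w10.pkl','rb'));k=1.5
s=ctrl.read_state();t=s['eef_pos'];M=R.from_euler('xyz',s['tool_rot']).as_matrix()
for nm,u,v,z in [("end",363,8,10),("hole",362.5,28,13),("headend",363.5,319,14),("ferr L",328,226,14),("ferr R",399,226,14),("h L",346,150,13),("h R",381,150,13)]:
    p=onz(w,u/k,v/k,z);print(nm,p[:2].round(1),(M.T@(p-t)).round(1))
E
```

```text
end [515.5 -93.7] [139.6  -7.3 162.1]
hole [524.6 -97.8] [129.6  -7.6 159.1]
headend [ 670.9 -158.7] [-28.9  -8.  158.1]
ferr L [ 611.4 -155.7] [ 27.3 -27.9 158.1]
ferr R [ 626.8 -118.2] [ 27.3  12.6 158.1]
h L [ 577.  -129.7] [ 69.  -17.1 159.1]
h R [ 584.3 -111.9] [ 69.    2.2 159.1]
```

```bash
python3 -m inch '{"travel":[[2.5,-0.3,1],[5,-0.7,3.5],[5.6,-0.75,6.5],[5.6,-0.75,9.5],[5.6,-0.75,11.8],[5.6,-0.75,13.2],[5.6,-0.75,14],[5.6,-0.75,14.4],[5.6,-0.75,14.4],[5.6,-0.75,14.4]],"twist":[0,0,0,0,0,0,0,0,0,0],"fingers":[5,5,5,5,5,5,5,5,5,5]}'
python3 -c "
from h import *
shot('wrist','w11');plan([])"
```

```text
clock: 12.62
eef_pos: [593.6, -126.0, 29.0]
tool_rot: [3.141, 0.002, 2.75]
force: [0.6, 0.0, -0.3]
width: 49.9
t 12.67 pos [ 593.7 -126.1   29.3] yaw 157.5 w 50.0 F [0.3 0.5 0.1]
```

View pics/w11.png

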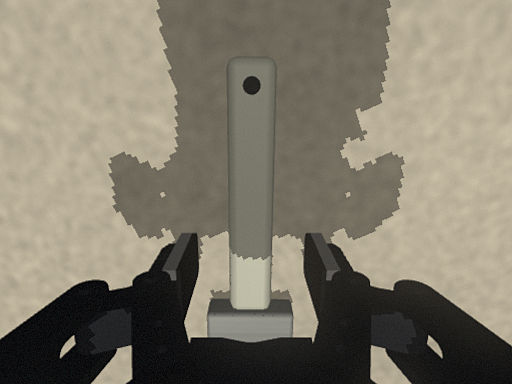

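The handle is centred between the pads (column 251). Closing and lifting.

```bash
python3 -m inch '{"travel":[[0,0,0],[0,0,0],[0,0,0],[0,0,0],[0,0,0],[0,0,0],[0,0,-0.5],[0,0,-2],[0,0,-5],[0,0,-8]],"twist":[0,0,0,0,0,0,0,0,0,0],"fingers":[2.5,1,1,1,1,1,1,1,1,1]}'
python3 -c "
from h import *
shot('wrist','w12')
c=np.array([569.4,213.3]);bp=c+20*np.array([.9917,.129]);print(bp)
plan([(bp[0],bp[1]-82,200),(bp[0],bp[1],200)],[97.5,97.5])"
```

```text
clock: 13.5
eef_pos: [591.4, -125.5, 108.0]
tool_rot: [-3.141, -0.003, 2.75]
force: [-0.3, -0.6, 0.1]
width: 18.2
[589.234 215.88 ]
t 13.55 pos [ 595.5 -126.5  114.6] yaw 157.5 w 18.3 F [0.2 0.3 3.3]
(np.float64(589.2339999999999), np.float64(133.88000000000002), 200) -> [10.46, 23.84, -8.58] 60.0
(np.float64(589.2339999999999), np.float64(215.88000000000002), 200) -> [13.6, 31.42, -8.59] 60.0
```

View pics/w12.png

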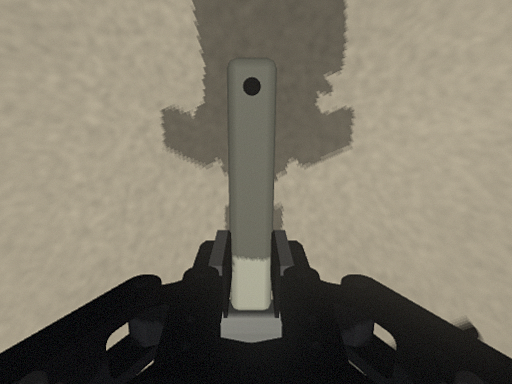

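```bash
python3 -m inch '{"travel":[[0.5,1,-3],[2,4,-5.5],[3.6,7.8,-8],[5.2,11.6,-8.6],[6.8,15.4,-8.6],[8.3,19.2,-8.6],[9.8,23,-8.6],[11.3,26.6,-8.6],[12.7,29.5,-8.6],[13.5,31.3,-8.6]],"twist":[0,7,14,21,28,35,42,49,55,60],"fingers":[1,1,1,1,1,1,1,1,1,1]}'
python3 -c "
from h import *
plan([(589.3,215,200),(589.3,215,72)],[97.5,97.5])"
```

```text
clock: 14.38
eef_pos: [585.9, 221.6, 193.7]
tool_rot: [-3.141, -0.003, 1.704]
force: [-0.2, 0.5, -0.8]
width: 18.0
t 14.38 pos [585.9 221.6 193.7] yaw 97.6 w 18.0 F [-0.2  0.5 -0.8]
(589.3, 215, 200) -> [-0.7, 0.25, -0.63] 0.1
(589.3, 215, 72) -> [-0.74, 0.26, 12.17] 0.1
```

```bash
python3 -m inch '{"travel":[[0,0,1],[0,0,3],[0,0,6],[0,0,8.5],[0,0,10.5],[0,0,11.8],[0,0,12.3],[0,0,12.3],[0,0,12.3],[0,0,12.3]],"twist":[0,0,0,0,0,0,0,0,0,0],"fingers":[1,1,1,1,1,1,1,1,1,1]}'
python3 - <<'E'
from h import *
import pickle
w=shot("wrist");pickle.dump(w,open('w13.pkl','wb'))
plan([])
crop(w,0,0,512,384,1.5,"w13b")
s=shot("scene");crop(s,250,160,480,365,3,"s13")
E
```

```text
clock: 15.22
eef_pos: [588.6, 215.1, 72.5]
tool_rot: [3.139, -0.0, 1.702]
force: [0.5, 0.1, -0.9]
width: 18.3
t 15.27 pos [588.5 215.2  72.5] yaw 97.5 w 18.0 F [ 0.6  0.9 -0.9]
```

View pics/w13b.png

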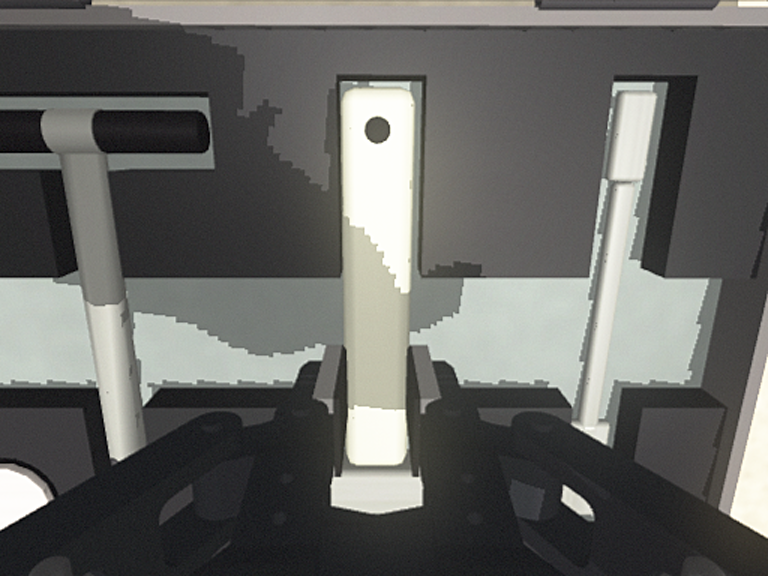

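View pics/s13.png

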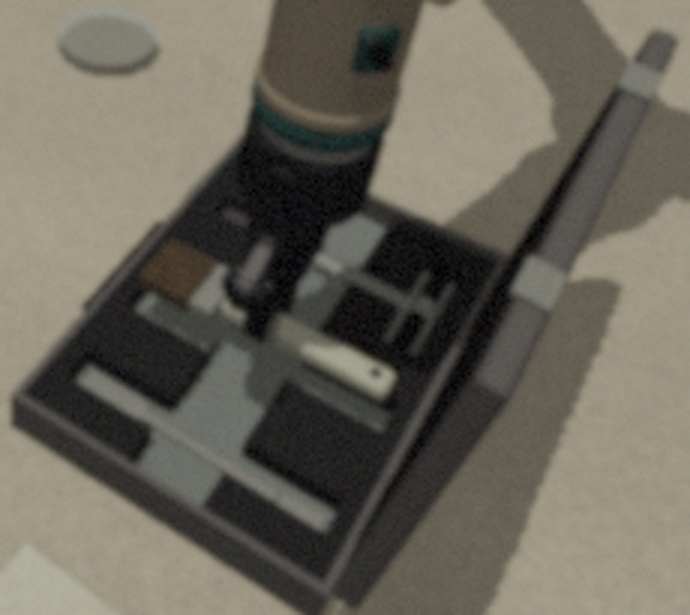

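The brush hangs over its slot. The slot's far edge is at row 51, columns 225–284 (original pixels), and the handle end is at row 59, columns 228–276.

```bash
python3 - <<'E'
from h import *
import pickle
w=pickle.load(open('w13.pkl','rb'));k=1.5
s=ctrl.read_state();t=s['eef_pos'];M=R.from_euler('xyz',s['tool_rot']).as_matrix()
zt=t[2]-15.3
for nm,u,v,z in [("slot far L",337.5,76,28),("slot far R",426,76,28),("slot L@trough",341,277,28),("slot R@tr",421,277,28),("end L",342,100,zt-2),("end R",414,100,zt-2),("end mid",378,88,zt-3),("hole",377.5,130,zt),("near L",344,330,zt-1),("near R",410,330,zt-1)]:
    print(nm,(M.T@(onz(w,u/k,v/k,z)-t)).round(1))
E
```

```text
slot far L [ 90.3 -12.6  44.4]
slot far R [90.3 14.8 44.5]
slot L@trough [ 26.  -12.7  44.4]
slot R@tr [26.  14.9 44.5]
end L [80.9 -9.5 17.3]
end R [80.9  9.3 17.4]
end mid [83.9 -0.1 18.3]
hole [73.3 -0.2 15.3]
near L [ 17.3 -10.   16.3]
near R [17.2  9.4 16.3]
```

```bash
python3 -m inch '{"travel":[[0.15,0.12,0],[0.15,0.12,0.6],[0.15,0.12,1.2],[0.15,0.12,1.8],[0.15,0.12,2.3],[0.15,0.12,2.7],[0.15,0.12,2.95],[0.15,0.12,3.08],[0.15,0.12,3.15],[0.15,0.12,3.15]],"twist":[0,0,0,0,0,0,0,0,0,0],"fingers":[1,1,1,1,1,1,1,1,1,1]}'
python3 - <<'E'
from h import *
w=shot("wrist");crop(w,0,0,512,384,1.5,"w14b")
plan([])
E
```

```text
clock: 16.15
eef_pos: [588.0, 216.5, 41.1]
tool_rot: [-3.14, -0.001, 1.702]
force: [-5.3, -1.0, 13.4]
width: 18.1
t 16.2 pos [588.  216.5  41.1] yaw 97.5 w 18.3 F [-5.7 -2.5 13.7]
```

View pics/w14b.png

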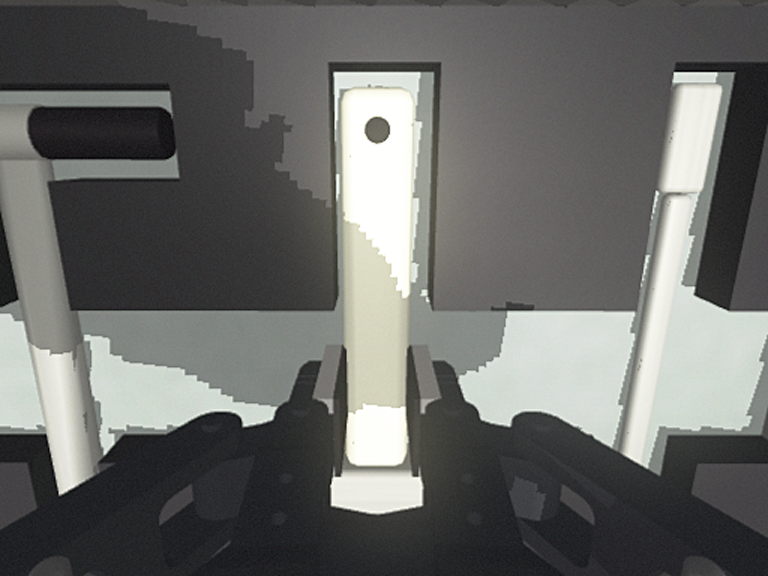

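The brush sits in its slot about 2 mm off centre, which is within the play, with bottom contact (Fz 13 N). Releasing and lifting.

```bash
python3 -m inch '{"travel":[[0,0,-0.1],[0,0,-0.1],[0,0,-0.1],[0,0,-0.1],[0,0,-0.6],[0,0,-2],[0,0,-5],[0,0,-8],[-3,0,-9],[-6,0,-10]],"twist":[0,0,0,0,0,0,0,0,0,0],"fingers":[2.5,3.2,3.5,3.5,3.5,3.5,3.5,3.5,3.5,3.5]}'
python3 -m inch '{"travel":[[-3,0,-3],[-6,0,-6],[-7,0,-9],[-7,0,-11],[-7,0,-11],[-7,0,-11],[-7,0,-11],[-7,0,-11],[-7,0,-11],[-7,0,-11]],"twist":[0,0,0,0,0,0,0,0,0,0],"fingers":[3,2,1,0,0,0,0,0,0,0]}'
python3 - <<'E'
from h import *
import pickle
w=shot("wrist");crop(w,0,0,512,384,1.5,"w15b");pickle.dump(w,open('w15.pkl','wb'))
s=shot("scene");crop(s,250,160,480,365,3,"s15")
d=shot("side");crop(d,110,60,280,210,4,"d15")
pickle.dump((s,d),open('sd15.pkl','wb'))
plan([])
E
```

```text
clock: 17.03
eef_pos: [597.3, 159.5, 142.5]
tool_rot: [3.138, -0.002, 1.708]
force: [0.6, -0.6, -0.7]
width: 35.2
clock: 17.87
eef_pos: [605.0, 88.1, 248.5]
tool_rot: [-3.14, 0.0, 1.703]
force: [0.2, -0.4, -0.0]
width: 0.5
t 18.02 pos [605.3  87.9 249. ] yaw 97.6 w 0.4 F [-0.1 -1.  -0.3]
```

View pics/w15b.png

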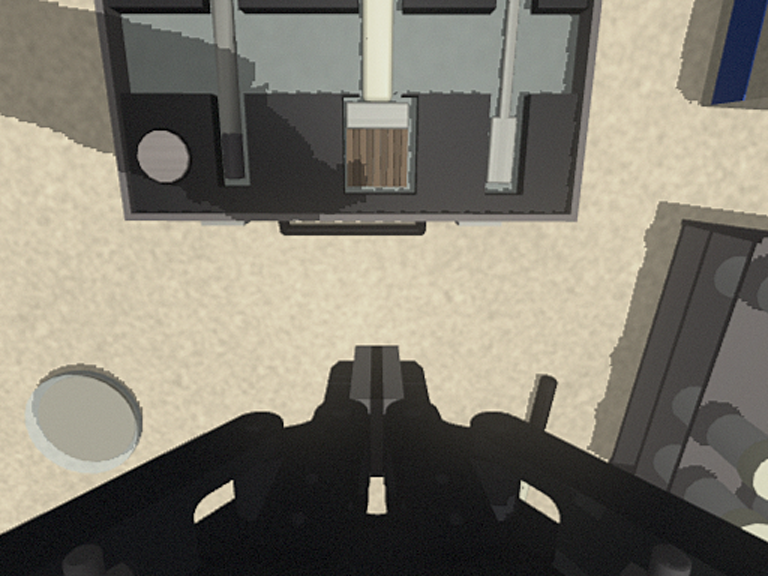

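View pics/s15.png

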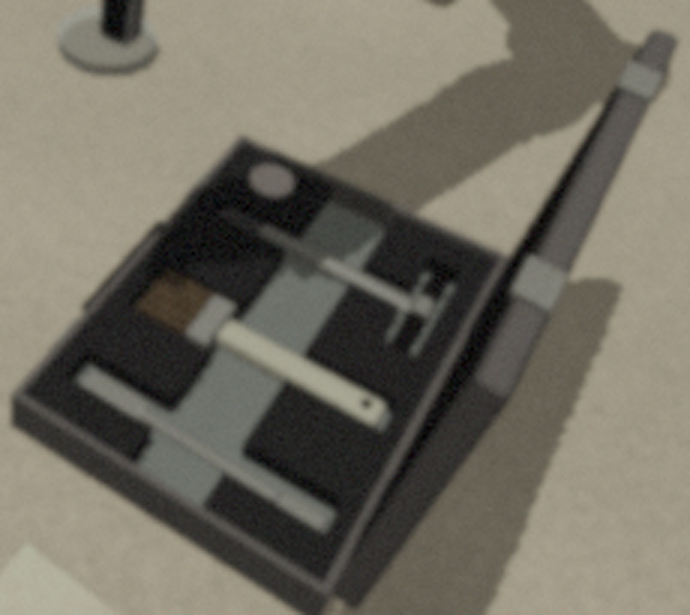

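View pics/d15.png

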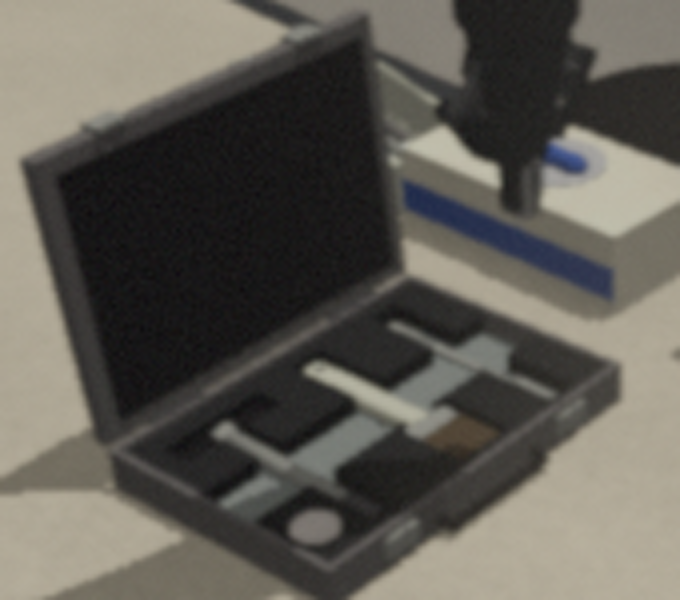

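Both tools lie in their slots. Next, measuring the lid's edge from both views: scene (473,172), side (116,101) and (201,63).

```bash
python3 - <<'E'
from h import *
import pickle
s,d=pickle.load(open('sd15.pkl','rb'))
c=np.array([569.4,213.3]);a=np.radians(7.5);ex=np.array([np.cos(a),np.sin(a)]);ey=np.array([-ex[1],ex[0]])
h=np.r_[c+107.5*ey,34]
EX=np.r_[ex,0];EY=np.r_[ey,0]
p,e=tri(s,(250+660/3,160+35/3),d,(110+35/4,60+160/4));q=p-h;print(p,e,"local",q@EX,q@EY,q[2],np.degrees(np.arctan2(q[2],-q@EY)))
for th in np.radians([90,95,100,105]):
    for r,o in((215,0),(215,16)):
        P=lambda x:h+EX*x+r*(-np.cos(th)*EY+[0,0,np.sin(th)])+o*(np.sin(th)*EY+[0,0,np.cos(th)])
        print(np.degrees(th).round(),o,((proj(s,P(-155))-(250,160))*3).round(),((proj(d,P(-155))-(110,60))*4).round(),((proj(d,P(155))-(110,60))*4).round())
E
```

```text
[406.61692505 326.08326387 243.74275907] 3.492633982570238 local -146.66927319702344 25.565842340297188 209.74275906564756 96.94958128637262
90.0 0 [618.   7.] [ 47. 167.] [388.  13.]
90.0 16 [646.  16.] [ 30. 160.] [372.   7.]
95.0 0 [651.  19.] [ 28. 160.] [369.   8.]
95.0 16 [679.  31.] [ 12. 154.] [353.   4.]
100.0 0 [683.  34.] [  9. 155.] [351.   5.]
100.0 16 [711.  48.] [ -5. 152.] [336.   3.]
105.0 0 [715.  52.] [ -7. 152.] [334.   4.]
105.0 16 [741.  67.] [-21. 152.] [319.   4.]
```

```bash
cat > lid.py <<'E'
from h import *
c=np.array([569.4,213.3]);a=np.radians(7.5);ex=np.array([np.cos(a),np.sin(a)]);ey=np.array([-ex[1],ex[0]])
h=np.r_[c+107.5*ey,34];EX=np.r_[ex,0];EY=np.r_[ey,0]
Z=np.array([0,0,1.])
def tcp(deg,r=190,ahead=0):
    t=np.radians(deg);return h+r*(-np.cos(t)*EY+np.sin(t)*Z)+(16-ahead)*(np.sin(t)*EY+np.cos(t)*Z)+11*EY+25*Z
E
python3 - <<'E'
from lid import *
b=h+75*EY
plan([(605,95,345),tuple(np.r_[b[:2],345].round(1)),tuple(np.r_[b[:2],244].round(1))],[97.5]*3)
E
```

```text
t 18.02 pos [605.3  87.9 249. ] yaw 97.6 w 0.4 F [-0.1 -1.  -0.3]
(605, 95, 345) -> [0.71, 0.05, -9.6] 0.1
(np.float64(545.6), np.float64(394.2), np.float64(345.0)) -> [31.15, -1.9, -9.61] 0.1
(np.float64(545.6), np.float64(394.2), np.float64(244.0)) -> [31.15, -1.89, 0.49] 0.1
```

```bash
python3 -m inch '{"travel":[[0,0,-3.5],[0,0,-7],[1,0,-9.5],[4,-0.2,-9.6],[8,-0.5,-9.6],[12,-0.7,-9.6],[16,-1,-9.6],[20,-1.2,-9.6],[24,-1.5,-9.6],[28,-1.7,-9.6]],"twist":[0,0,0,0,0,0,0,0,0,0],"fingers":[0,0,0,0,0,0,0,0,0,0]}'
python3 -m inch '{"travel":[[1.5,-0.1,0],[2.5,-0.2,0],[3.2,-0.2,0],[3.2,-0.2,0],[3.2,-0.2,0],[3.2,-0.2,0],[3.2,-0.2,0],[3.2,-0.2,0],[3.2,-0.2,0],[3.2,-0.2,0]],"twist":[0,0,0,0,0,0,0,0,0,0],"fingers":[0,0,0,0,0,0,0,0,0,0]}'
python3 - <<'E'
from lid import *
plan([])
s=shot("scene");d=shot("side");cv2.imwrite("pics/s16.png",cv2.resize(np.hstack([s["frame"],d["frame"]])[:,:,::-1],None,fx=.78,fy=.78))
w=shot("wrist","w16");crop(s,280,0,512,365,1.6,"s16c")
E
```

```text
clock: 18.85
eef_pos: [551.0, 365.0, 345.5]
tool_rot: [-3.141, 0.0, 1.703]
force: [1.7, 0.1, -0.2]
width: 0.2
clock: 19.68
eef_pos: [546.0, 394.1, 345.7]
tool_rot: [3.142, -0.0, 1.702]
force: [-0.1, 0.7, 0.4]
width: 0.0
t 19.68 pos [546.  394.1 345.7] yaw 97.5 w 0.0 F [-0.1  0.7  0.4]
```

View pics/s16c.png

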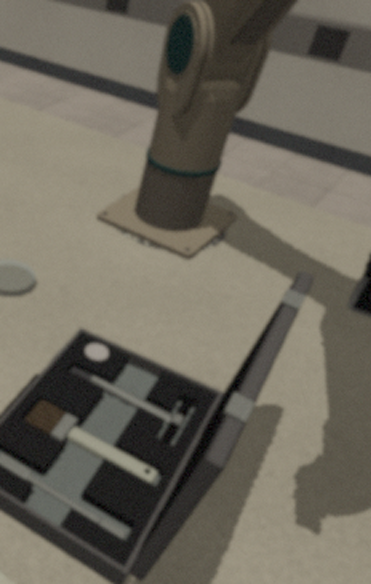

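View pics/w16.png

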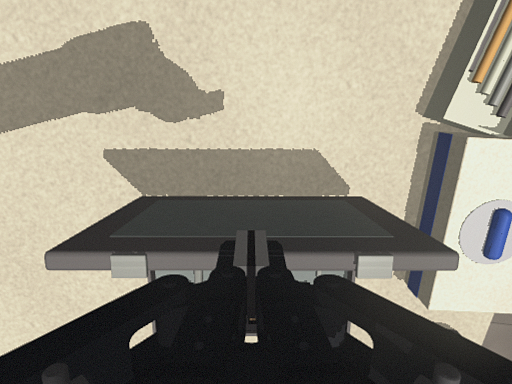

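The wrist view shows the lid's top edge in rows 250–270; its bench shadow is farther up the image. I'll check the clearance to the outer edge.

```bash
python3 - <<'E'
from lid import *
w=shot("wrist")
for (u,v) in [(47,252),(456,253),(47,268),(456,269)]:
    for z in (245,249):
        p=onz(w,u,v,z);q=p-h;print(u,v,z,p.round(1),"x",round(q@EX,1),"y",round(q@EY,1))
plan([(tcp(98)+8*EY).round(1),tcp(98).round(1)]+[tcp(t).round(1) for t in (90,80,70,60,50,40,30,20,10,0)])
E
```

```text
47 252 245 [400.6 334.7 245. ] x -151.5 y 34.9
47 252 249 [403.1 337.1 249. ] x -148.8 y 36.9
456 253 245 [701.2 374.  245. ] x 151.6 y 34.6
456 253 249 [698.2 375.6 249. ] x 148.9 y 36.6
47 268 245 [400.1 321.3 245. ] x -153.8 y 21.7
47 268 249 [402.6 323.9 249. ] x -151.0 y 24.0
456 269 245 [705.2 361.2 245. ] x 153.9 y 21.4
456 269 249 [702.1 363.1 249. ] x 151.1 y 23.7
t 19.88 pos [545.7 394.6 345.6] yaw 97.5 w 0.0 F [ 1.  -0.1 -0.1]
[547.4 380.6 244.9] -> [-1.41, -0.02, 10.07] 
[548.4 372.7 244.9] -> [-2.2, -0.02, 10.07] 
[551.8 346.6 249. ] -> [-4.84, -0.03, 9.66] 
[556.2 313.7 248.9] -> [-8.16, -0.02, 9.67] 
[560.5 281.3 243. ] -> [-11.42, -0.02, 10.26] 
[564.5 250.3 231.5] -> [-14.55, -0.03, 11.41] 
[568.3 221.9 214.8] -> [-17.42, -0.03, 13.08] 
[571.6 196.7 193.4] -> [-19.96, -0.03, 15.22] 
[574.4 175.6 167.9] -> [-22.09, -0.03, 17.77] 
[576.5 159.2 139. ] -> [-23.74, -0.04, 20.66] 
[578.  148.  107.8] -> [-24.87, -0.04, 23.78] 
[578.7 142.4  75. ] -> [-25.43, -0.04, 27.06]
```

The lid's outer edge is about 36 mm behind the hinge (about 95°), and my finger front is at 64 mm, so there is clearance. Descending behind the lid and starting to push.

```bash
python3 -m inch '{"travel":[[0,0,2.5],[0,0,5.5],[0,0,8],[0,0,9.6],[0,0,10],[-0.7,0,10],[-1.5,0,10],[-2.5,0,10],[-3.6,0,9.8],[-4.8,0,9.7]],"twist":[0,0,0,0,0,0,0,0,0,0],"fingers":[0,0,0,0,0,0,0,0,0,0]}'
python3 - <<'E'
from lid import *
w=shot("wrist","w17");s=shot("scene");crop(s,280,0,512,365,1.6,"s17c")
plan([tcp(t).round(1) for t in (90,80,70,60,50,40,30,20,10,0)])
E
```

```text
clock: 20.72
eef_pos: [552.8, 346.5, 250.1]
tool_rot: [3.139, -0.002, 1.702]
force: [0.6, 2.0, 1.2]
width: 0.1
t 20.82 pos [553.5 343.6 250.1] yaw 97.3 w 0.0 F [ 0.8 -0.6 -0. ]
[551.8 346.6 249. ] -> [0.32, -0.13, 0.11] 
[556.2 313.7 248.9] -> [-3.0, -0.11, 0.13] 
[560.5 281.3 243. ] -> [-6.26, -0.09, 0.72] 
[564.5 250.3 231.5] -> [-9.39, -0.09, 1.87] 
[568.3 221.9 214.8] -> [-12.25, -0.08, 3.54] 
[571.6 196.7 193.4] -> [-14.79, -0.08, 5.69] 
[574.4 175.6 167.9] -> [-16.92, -0.07, 8.24] 
[576.5 159.2 139. ] -> [-18.57, -0.08, 11.13] 
[578.  148.  107.8] -> [-19.7, -0.08, 14.25] 
[578.7 142.4  75. ] -> [-20.26, -0.08, 17.53]
```

View pics/s17c.png

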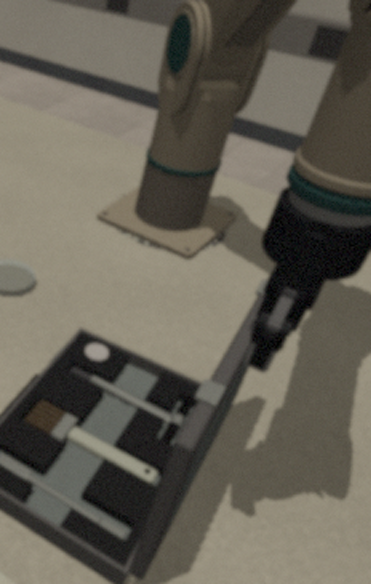

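View pics/w17.png

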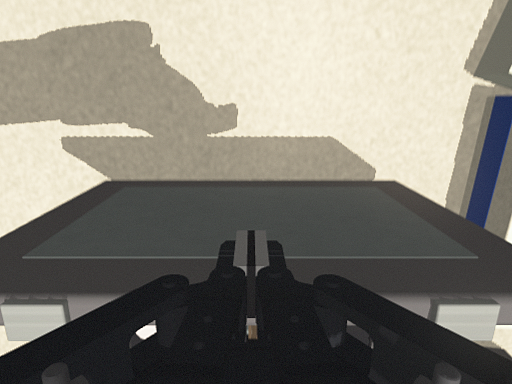

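The lid moves with the finger. Following the arc down.

```bash
python3 -m inch '{"travel":[[-1.6,0,0],[-3.3,0,0],[-5,0,0.3],[-6.6,0,0.6],[-8.1,0,1.1],[-9.7,0,1.8],[-11.1,0,2.5],[-12.6,0,3.4],[-13.9,0,4.5],[-15.1,0,5.6]],"twist":[0,0,0,0,0,0,0,0,0,0],"fingers":[0,0,0,0,0,0,0,0,0,0]}'
python3 - <<'E'
from lid import *
w=shot("wrist","w18");s=shot("scene");crop(s,230,100,512,365,2,"s18c")
plan([tcp(t).round(1) for t in (40,30,20,10,0)])
E
```

```text
clock: 21.65
eef_pos: [572.3, 196.0, 192.8]
tool_rot: [3.14, 0.0, 1.702]
force: [1.0, 0.6, 0.8]
width: 0.2
t 21.75 pos [571.3 193.8 191.5] yaw 97.3 w 0.5 F [-0.2 -0.7  0.6]
[571.6 196.7 193.4] -> [0.28, 0.07, -0.19] 
[574.4 175.6 167.9] -> [-1.84, 0.08, 2.36] 
[576.5 159.2 139. ] -> [-3.49, 0.09, 5.26] 
[578.  148.  107.8] -> [-4.61, 0.11, 8.38] 
[578.7 142.4  75. ] -> [-5.17, 0.11, 11.66]
```

View pics/s18c.png

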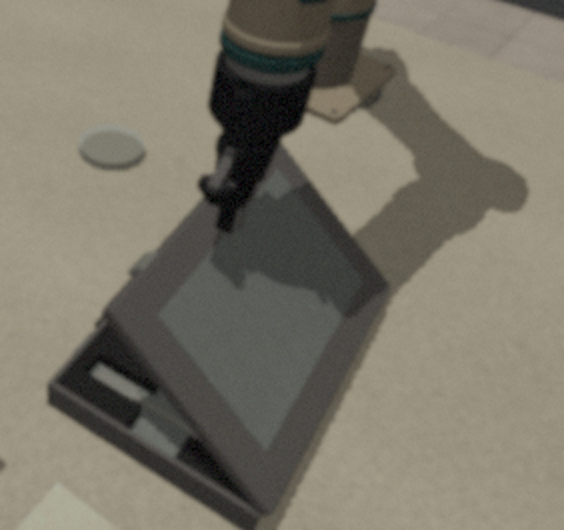

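```bash
python3 -m inch '{"travel":[[-1.1,0,1.2],[-2.1,0,2.5],[-3,0,4],[-3.8,0,5.5],[-4.4,0,7],[-4.9,0,8.5],[-5.2,0,10],[-5.4,0,11.2],[-5.5,0,11.8],[-5.5,0,12]],"twist":[0,0,0,0,0,0,0,0,0,0],"fingers":[0,0,0,0,0,0,0,0,0,0]}'
python3 - <<'E'
from lid import *
s=shot("scene");crop(s,230,100,512,365,2,"s19c")
d=shot("side");crop(d,110,60,290,210,4,"d19c")
plan([])
E
```

```text
clock: 22.58
eef_pos: [578.9, 143.2, 74.7]
tool_rot: [-3.141, -0.002, 1.703]
force: [-8.1, -1.3, 32.4]
width: 0.2
t 22.68 pos [578.9 143.2  75. ] yaw 97.6 w 0.5 F [-5.1  0.2 16.3]
```

View pics/s19c.png

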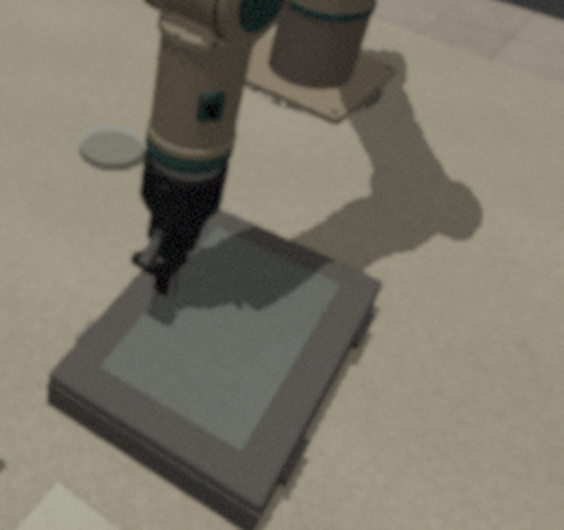

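View pics/d19c.png

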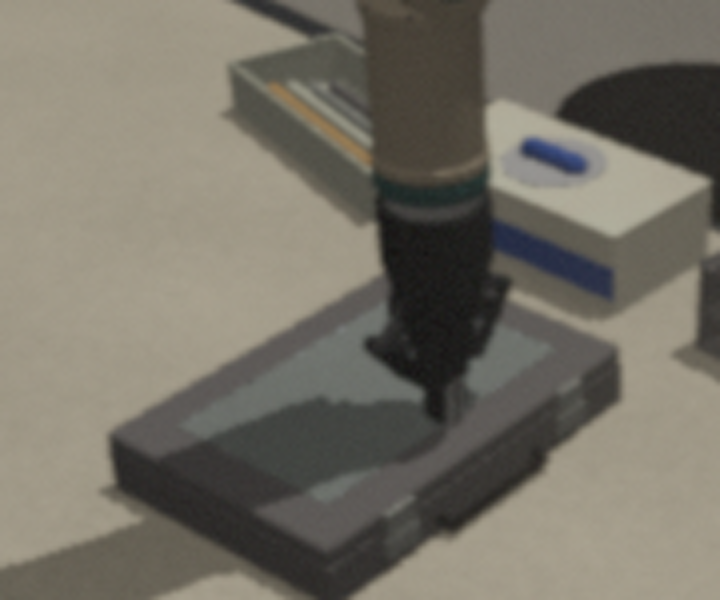

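The lid is down: TCP z of 75 puts the tip at 50 mm, which is the shut height, and it is pressed firmly. Retreating to check.

```bash
python3 -m inch '{"travel":[[0,0,-0.5],[0,0,-2],[0,0,-5],[0,0,-9],[-2,0,-12],[-5,0,-15],[-7,0,-17],[-8,0,-17],[-8,0,-17],[-8,0,-17]],"twist":[0,0,0,0,0,0,0,0,0,0],"fingers":[0,0,0,0,0,0,0,0,0,0]}'
python3 - <<'E'
from lid import *
w=shot("wrist","w20")
s=shot("scene","s20");crop(s,230,150,480,365,3,"s20c")
d=shot("side","d20");crop(d,110,60,290,210,4,"d20c")
plan([])
P=lambda x,y,z:np.r_[c+x*ex+y*ey,z]
for z in (50,58): print(z,[(((proj(s,P(x,y,z))-(230,150))*3).round().tolist(),((proj(d,P(x,y,z))-(110,60))*4).round().tolist()) for x,y in [(-155,-107.5),(155,-107.5)]])
E
```

```text
clock: 23.52
eef_pos: [589.0, 64.4, 242.1]
tool_rot: [-3.141, -0.001, 1.702]
force: [-0.6, 0.6, -0.7]
width: -0.1
t 23.67 pos [588.6  65.7 241. ] yaw 97.7 w 0.4 F [ 0.1 -0.  -0.5]
50 [([303.0, 146.0], [324.0, 549.0]), ([70.0, 406.0], [619.0, 342.0])]
58 [([304.0, 138.0], [323.0, 539.0]), ([70.0, 398.0], [619.0, 333.0])]
```

View pics/s20c.png

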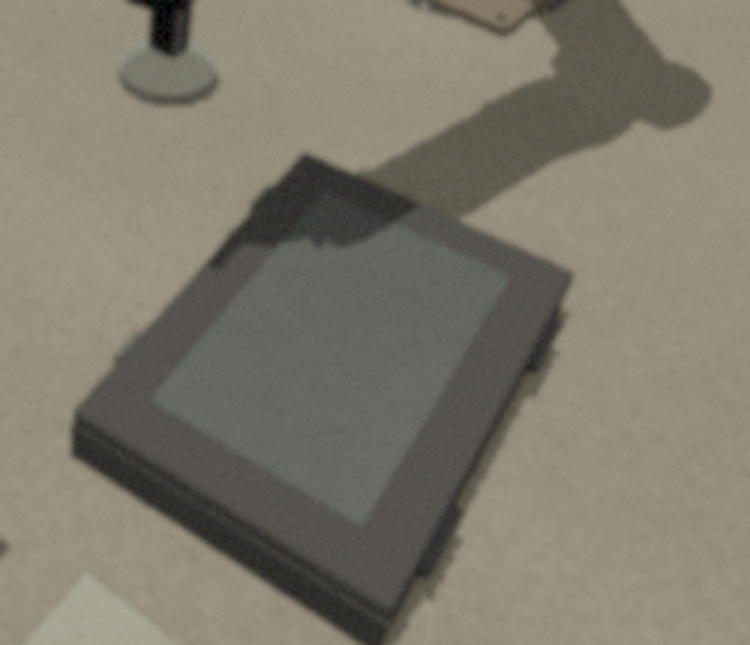

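View pics/d20c.png

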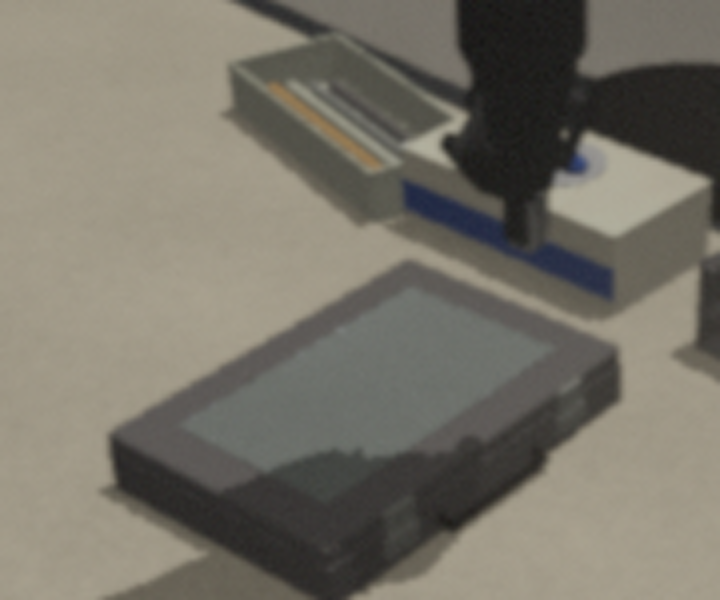

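View pics/s20.png

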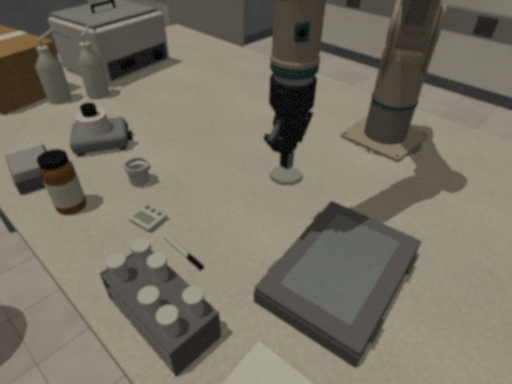

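The lid sits flush on the rim in both views. Its front corners match, and are if anything below, the predicted height for shut, and the other bench items are unmoved. Handing in.

```bash
python3 -c "
from cell import ctrl
print(ctrl.finish_job())"
```

```text
the job is handed in; nothing more can be done
None
```

I laid the rotor key and the flat brush in their own compartments, the right way round, and closed the lid of the case. I handed the job in at about 24 s of the 69 s allowed. No verdict was reported.

**Placing:** I lowered each tool to light contact with the bottom before opening the fingers: about 6 N for the key and 14 N for the brush. Pictures before closing showed both lying in their slots. The brush was about 2 mm off centre, within its play.

**Lid:** I pushed it down from behind along its arc and pressed it shut. The fingertips stopped at 50 mm, the height of a closed lid, at about 16–32 N. After I backed off, it lay flush on the rim in the scene and side views.

**Other items:** The dish, bucket, marker and timer looked unmoved in the last scene view; I judged this by eye. The spatula looked unmoved in the pictures before closing. The arm stood clear of everything with near-zero force.

**Disagreements:**
- The scene and side cameras disagreed by 10–20 mm on heights and positions, so I placed the tools from wrist-camera measurements.
- With the lid shut, the tools inside could not be checked again.

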